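Click the magnifier onto the circuit-board stand

TASK

Fit the magnifier onto the post of the circuit-board stand so the board can be inspected: slide its sleeve down over the post with the lens over the chip in the middle of the board, and push gently until you feel the post's sprung ball catch click into the groove inside the sleeve. Let go with it clicked in, neither short of the catch nor pushed on through, and leave the other things on the bench where they are.

Things in the scene. Friction and masses are not known exactly. Their poses are not given: they have to be found in the camera images.
- magnifier: Loose magnifier, about 0.1 kg, standing on the bench: bare metal upright sleeve, outer diameter 32, height 64.5, bore 18.4 right through; a dark arm at its foot (lowest 8 mm) runs along +x to a black-rimmed round lens, diameter 68, 8 thick. Origin: centre of the sleeve's foot; z up along the bore, +x to the lens. The sleeve above the arm is free to grip.
- sleeve_top (a point): Centre of the sleeve's top opening, 64.5 above the magnifier's origin. Inside the bore, from 35 to 42.5 mm above the sleeve's foot, runs a ring groove (diameter 26.4) for the ball catch. The bore's lower mouth flares to 22.4 over the lowest 3 mm.
- lens_mid (a point): Centre of the lens, 80 along +x from the sleeve's axis, 4 above the magnifier's origin.
- stand: Fixed stand: grey foot plate 170 x 96 x 12 (x from -40 to 130), upright round steel post of diameter 16 and a green circuit board 76 square (x 42 to 118), its top 20 above the bench. Origin: on the bench under the post's axis; z up, +x points from post to board. The magnifier may press on post, plate and board with less than 25 N.
- post_tip (a point): Centre of the post's top, 115 above the bench; the top 10 mm taper from diameter 16 to 7. When clicked in, the sleeve's foot is about 39 below the ball centres, so 27 to 61 above the bench, and the post may stick up to 24 out of the sleeve's top.
- board_mid (a point): Top of the chip in the middle of the board, 80 along +x from the post's axis, 23 above the bench.
- catch_left (a joint): Sprung steel ball (diameter 9) on the post's +y side, 3.2 mm proud of the post: 0 when fully out, grows as it is pressed in, at most 0.0045 m. The balls' height differs each time, centres 66 to 100 above the bench, not given by any pose. In the plain bore the two balls stay pressed in, 2.5 to 4 mm together; in the groove both spring out.
- catch_right (a joint): The same for the ball on the post's -y side, at the same height. Besides its weight, the sleeve needs about 3 to 11 N down to start over the balls (up to 15 if off-centre) and 0 to 5 N to slide on; if let go there it stays put. Some 35 mm on, the balls snap into the groove: the push dips to 0 or a downward pull of up to 5 N. Pushing on through then takes 7 to 20 N.
- solder_reel: Bystander: reel of solder, diameter 52, 38 tall, between the task's things; origin at the centre of its underside.
- flux_jar: Bystander: small amber jar with white cap, diameter 40, 45 tall; origin at the centre of its underside.
- cutters: Bystander: side cutters with yellow handles, about 145 long, 18 high; origin below the pivot.
- screwdriver: Bystander: screwdriver lying flat; origin under its middle.
- screw_tray: Bystander: open grey tray 100 x 70 x 25; origin at the centre of its underside.
- small_vice: Bystander: blue hobby vice about 120 x 60 x 58; origin at the centre of its underside.
There are look-alikes about, which are no part of the job. What is meant by the magnifier is not turquoise, and is the larger of those in its own colour.

How it is judged:
By the outcome, as a careful person would: the job done as asked, in the order asked, and still so for the second after the job is handed in, with the robot touching nothing.
It also fails if it takes over 72 s, if anything falls off the work surface, if the arm or the gripper's body presses on something with over 40 N, if the wrist force passes 120 N, or if a joint passes its speed limit or range.

ROBOT

A 6-joint arm with a two-finger parallel gripper is mounted at the origin on the work surface. World frame = base frame: x ahead of the robot, y to its left, z up, the work surface at z = 0. Lengths are in m, angles in rad, forces in N, time in s.
With the tool pointing down it reaches from about 0.35 to 0.725 m from the base axis. Payload 4.3 kg.
Tool frame: the origin (TCP) lies at the very end of the fingers, on their centre line; the grasp point (between the pads) lies 19 mm behind it; z points along the fingers, x is the direction in which the jaws open and shut, and the axes are right-handed (so a half turn about z gives the same grasp; the last joint's range is limited). The gripper opens to 85 mm and grips with 20 to 120 N. Pads are 22 mm wide; open, the fingers measure 114 mm over their backs; the gripper's body (76 mm by 85 mm) begins 54 mm behind the grasp point. The pads swing forward as they close: fully open they stand 13 mm farther back than shut.
Start: joints at [1.173, 0.377, 0.081, 1.274, 0, 1.46], TCP at [0.163, 0.551, 0.231] pointing down, gripper open.
Joint ranges: [-2.72, 2.72], [-0.84, 1.66], [-1.02, 1.22], [-1.77, 2.12], [-1.37, 1.28], [-3.14, 3.14]. Speed limits (rad/s): [2.57, 2.57, 3.14, 3.14, 3.14, 3.14].

INTERFACE

Orientations are given as a unit quaternion [x, y, z, w].
In Python, from bench import manip, viewer gives the robot as it stands. The module is installed in compiled form; this text tells all that it offers.
- The arm moves only by the tool drive_tool, never from a script. Its argument "motion" is a list of rows, each an object of numbers: "tx", "ty", "tz": the shift along the tool's x, y, z in cm; "turn": the turn about the tool's z in degrees. In form: [{"tx": .., "ty": .., "tz": .., "turn": ..}, ...]. A call has 1 to 5 rows; each row is the pose to reach, as a shift and turn from the pose commanded when the call began, along the tool's axes at that moment; what a row does not reach only later rows make up. A row lasts 1/12 s, in which the tool goes at most 41.7 mm and 7.16 degrees, less where a joint would pass 70% of its speed; a pose out of reach is approached as far as the arm can. A call with a gripper value outside its range is refused whole. "fingers" is the closure, from -1 (fully open) to 1 (shut), set as the call begins (left out, the last holds). The fingers move at their own pace and stop on an object; "squeeze" is the grip in N (left out, the last holds). Time passes only in rows, so rows that repeat a pose let the fingers close. It gives the time, the measured TCP pose, the force and the opening at its end, in the units of the state.
- manip.state(): the state, without advancing time (a new reading comes with each control period).
- viewer.camera(name): name is "scene" or "top" or "wrist"; returns a dict with "frame" (384x512x3 uint8, red, green, blue), "mtx" (3x3 intrinsics, pixels), "D" ([k1, k2, p1, p2, k3] as OpenCV has them; the pictures are not rectified), "T" (4x4, takes a point from camera to world coordinates); the wrist camera has in their place "mount" (4x4, takes a point from camera to tool coordinates, whose origin is the TCP and whose axes are the tool frame's). Camera axes: x right, y down, z forward; pixel columns grow to the right and rows downward; lengths in m; the calibration is good to about 2 mm. A picture is of the moment at which its call begins: read the wrist's pose just before it. There is no depth.
- manip.close_job(): hands the job in, once; it reports no verdict.
The state is a dict: "time": time; "qpos": joint angles; "joint_velocities": joint speeds; "joint_torque": joint torques, N m; "tcp_pos": TCP position; "tcp_rot": TCP orientation; "force": force on the tool from outside, world axes, zero at the start; "ft_torque": the same for the moment, N m; "width": finger opening in m.
Only numpy, scipy, OpenCV 4.12 (cv2) and the standard library are available. Lean on these libraries where they do the work, as an engineer would, in place of code of your own. Each camera call takes 0.05 s, during which the arm holds its last target.

## Working session

There is one attempt and no reset: what is moved stays moved. The work goes in short steps, Python scripts to look and compute and a tool call to move; the robot and the scene stay as the last step left them, time stands still between calls to the robot, and variables do not carry over. Pictures are saved under pics/ and viewed, and the job is handed in when it is done.

Besides the shell and the picture viewer there is one more tool, called after "Emit:" by a JSON object that holds its "fn" and its "kwargs". drive_tool: Moves the arm, as the interface text tells. Its arguments: {"type":"object","properties":{"motion":{"type":"array","items":{"type":"object","properties":{"tx":{"type":"number"},"ty":{"type":"number"},"tz":{"type":"number"},"turn":{"type":"number"}}}},"fingers":{"type":"number"},"squeeze":{"type":"number"}},"required":["motion"]}

```bash
mkdir -p pics; python3 - <<'E'
from bench import manip, viewer
import cv2,pickle
s=manip.state();print(s)
d={}
for n in("scene","top","wrist"):
    c=viewer.camera(n);d[n]=c
    cv2.imwrite(f"pics/a_{n}.png",c["frame"][:,:,::-1]);print(n,{k:v for k,v in c.items() if k!="frame"})
pickle.dump((s,d),open("a.pkl","wb"))
E
```

```text
{'time': 0.0, 'qpos': array([1.17269744e+00, 3.78052502e-01, 7.96230738e-02, 1.27438959e+00,
       3.41761352e-05, 1.46048908e+00]), 'joint_velocities': array([ 5.70417656e-04,  1.03470975e-03,  4.20057744e-04,  6.91259776e-05,
       -7.69825373e-04,  1.16543127e-03]), 'joint_torque': array([-1.05578725e-03, -4.63611281e+01,  2.69870335e+01,  2.08746758e-02,
       -4.54172468e-04, -3.64483782e-06]), 'tcp_pos': array([0.16293902, 0.55075097, 0.2303658 ]), 'tcp_rot': array([ 8.01197261e-01,  5.98399471e-01, -8.80641272e-04,  4.97578370e-04]), 'force': array([ 0.2580974 ,  0.52082493, -0.07421793]), 'ft_torque': array([-0.05747181,  0.03788948,  0.00395515]), 'width': 0.08509632013544817}
scene {'mtx': array([[365.94260396,   0.        , 254.37518565],
       [  0.        , 365.94260396, 190.04348709],
       [  0.        ,   0.        ,   1.        ]]), 'D': array([-0.08701914,  0.        ,  0.        ,  0.        ,  0.        ]), 'T': array([[-0.17904779,  0.79645875, -0.57757714,  1.14973569],
       [ 0.98373619,  0.13638772, -0.1168824 ,  0.22047785],
       [-0.01431758, -0.589
[... 492 characters left out ...]
0.19036421, -0.98131422,  1.20074009],
       [ 0.        ,  0.        ,  0.        ,  1.        ]])}
wrist {'mtx': array([[267.12144786,   0.        , 256.25891972],
       [  0.        , 267.12144786, 193.96352574],
       [  0.        ,   0.        ,   1.        ]]), 'D': array([-0.06047178,  0.        ,  0.        ,  0.        ,  0.        ]), 'mount': array([[ 9.99999826e-01,  4.39340794e-04,  3.93354016e-04,
        -2.50119935e-04],
       [-5.33503745e-04,  9.58212271e-01,  2.86057616e-01,
        -7.27727221e-02],
       [-2.51239864e-04, -2.86057776e-01,  9.58212338e-01,
        -1.42270421e-01],
       [ 0.00000000e+00,  0.00000000e+00,  0.00000000e+00,
         1.00000000e+00]])}
```

View pics/a_scene.png

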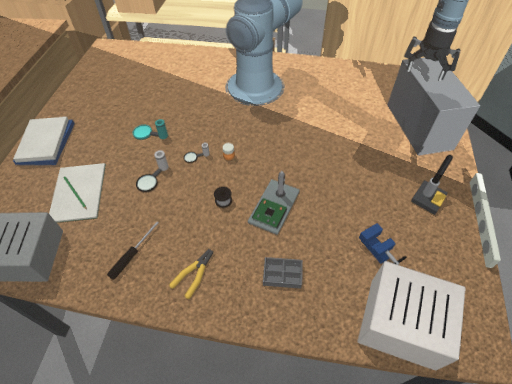

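View pics/a_top.png

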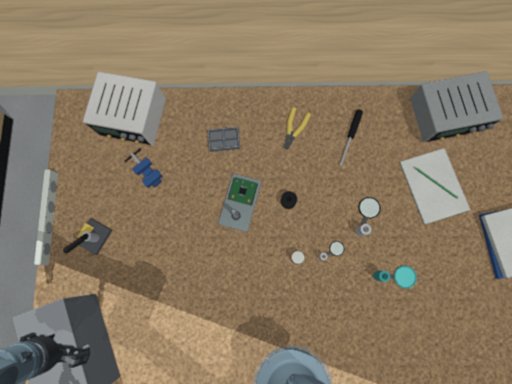

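View pics/a_wrist.png

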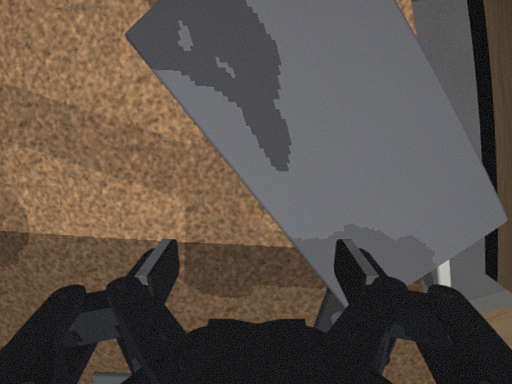

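```bash
cat > h.py <<'E'
import cv2,numpy as np,pickle
from scipy.spatial.transform import Rotation as R
def ray(c,uv,T=None):
    T=c["T"] if T is None else T
    p=cv2.undistortPoints(np.array([[uv]],float),c["mtx"],c["D"])[0,0]
    return T[:3,3],T[:3,:3]@np.array([p[0],p[1],1])
def onz(c,uv,z,T=None):
    o,d=ray(c,uv,T); return o+d*(z-o[2])/d[2]
def proj(c,P,T=None):
    T=c["T"] if T is None else T
    Ti=np.linalg.inv(T); r,_=cv2.Rodrigues(Ti[:3,:3])
    return cv2.projectPoints(np.atleast_2d(np.array(P,float)),r,Ti[:3,3],c["mtx"],c["D"])[0][:,0]
def tri(c1,u1,c2,u2,T1=None,T2=None):
    o1,d1=ray(c1,u1,T1);o2,d2=ray(c2,u2,T2)
    A=np.stack([d1,-d2],1);t=np.linalg.lstsq(A,o2-o1,rcond=None)[0]
    a=o1+d1*t[0];b=o2+d2*t[1];return (a+b)/2,np.linalg.norm(a-b)
def wT(s,c):
    T=np.eye(4);T[:3,:3]=R.from_quat(s["tcp_rot"]).as_matrix();T[:3,3]=s["tcp_pos"];return T@c["mount"]
E
python3 - <<'E'
from h import *
s,d=pickle.load(open("a.pkl","rb"))
def crop(n,x,y,w,h,k,o):
    cv2.imwrite(o,cv2.resize(d[n]["frame"][y:y+h,x:x+w,::-1],None,fx=k,fy=k,interpolation=cv2.INTER_CUBIC))
crop("top",210,165,80,75,5,"pics/t1.png");crop("top",340,190,50,50,8,"pics/t2.png")
crop("scene",130,140,50,55,8,"pics/s1.png");crop("scene",240,160,70,75,6,"pics/s2.png")
a=cv2.imread("pics/t1.png");b=cv2.imread("pics/t2.png");e=cv2.imread("pics/s1.png");f=cv2.imread("pics/s2.png")
H=np.zeros((450,800,3),np.uint8);H[:375,:400]=a;H[:400,400:]=b;cv2.imwrite("pics/T.png",H)
H=np.zeros((450,820,3),np.uint8);H[:440,:400]=e;H[:450,400:]=f;cv2.imwrite("pics/S.png",H[:,:800])
E
```

```text
(no output)
```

View pics/T.png

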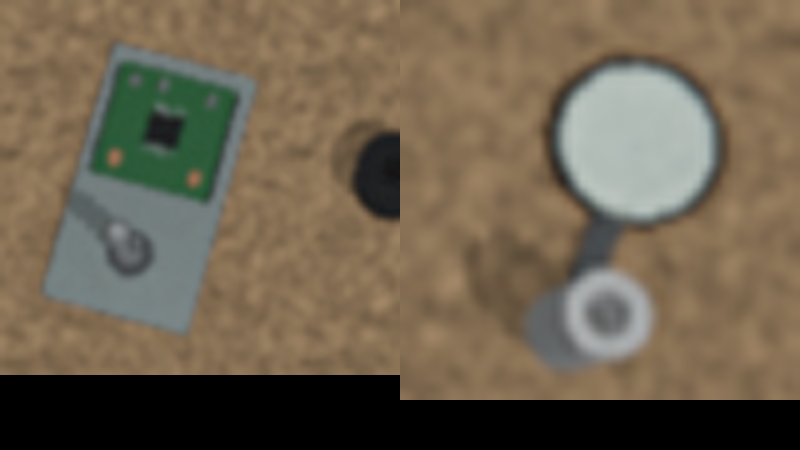

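View pics/S.png

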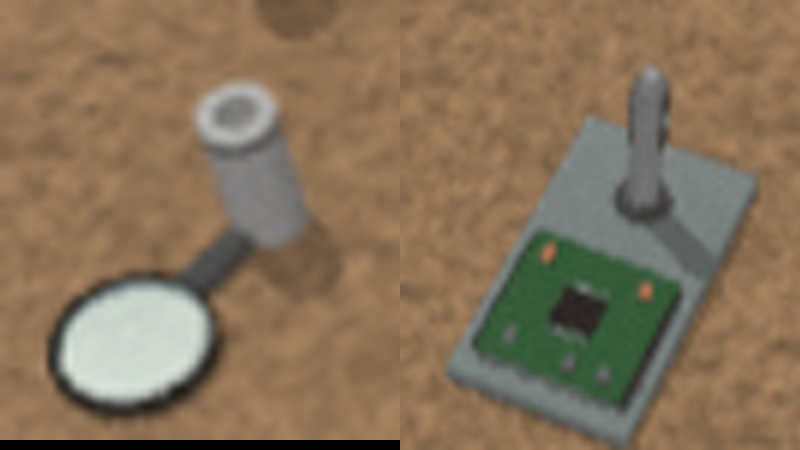

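```bash
python3 - <<'E'
from h import *
s,d=pickle.load(open("a.pkl","rb"))
t,sc=d["top"],d["scene"]
f=lambda x,y,k,ox,oy:((x+.5)/k-.5+ox,(y+.5)/k-.5+oy)
T1=lambda x,y:f(x,y,5,210,165);T2=lambda x,y:f(x-400,y,8,340,190)
S1=lambda x,y:f(x,y,8,130,140);S2=lambda x,y:f(x-400,y,6,240,160)
def rep(n,ut,us,z):
    a=onz(t,ut,z);b=onz(sc,us,z);p,g=tri(t,ut,sc,us);print(n,a.round(4),b.round(4),"tri",p.round(4),g.round(4));return (a+b)/2
st=rep("sleeve",T2(608,314),S1(237,114),.0645)
l=rep("lens",T2(637,141),S1(135,341),.008)
ch=rep("chip",T1(163,130),S2(578,312),.023)
tp=rep("tip",T1(115,232),S2(651,70),.115)
cs=[(118,43),(256,80),(187,333),(42,293)];C=[onz(t,T1(*c),.012) for c in cs];print(np.round(C,4))
cs2=[(588,115),(757,180),(626,445),(448,372)];print(np.round([onz(sc,S2(*c),.012) for c in cs2],4))
print("mag",l-st,np.linalg.norm((l-st)[:2]),np.degrees(np.arctan2(*(l-st)[1::-1])))
print("std",ch-tp,np.linalg.norm((ch-tp)[:2]),np.degrees(np.arctan2(*(ch-tp)[1::-1])))
for n,p in(("jar",(298,257)),("reel",(289,200)),("small",(323,257)),("lens_s",(337,248))):print(n,onz(t,p,.04 if n!="lens_s" else .005))
print(R.from_quat(s["tcp_rot"]).as_matrix().round(3))
E
```

```text
sleeve [ 0.4588 -0.2221  0.0645] [ 0.4578 -0.2197  0.0645] tri [ 0.4584 -0.2207  0.0652] 0.0025
lens [ 0.5326 -0.2519  0.008 ] [ 0.5321 -0.2497  0.008 ] tri [ 0.5322 -0.2508  0.008 ] 0.0022
chip [0.5843 0.1479 0.023 ] [0.5839 0.1481 0.023 ] tri [0.5842 0.148  0.0235] 0.0002
tip [0.5058 0.1695 0.115 ] [0.5048 0.1683 0.115 ] tri [0.5057 0.1689 0.1162] 0.0011
[[0.6439 0.1781 0.012 ]
 [0.619  0.0892 0.012 ]
 [0.4571 0.1326 0.012 ]
 [0.4823 0.224  0.012 ]]
[[0.4564 0.1334 0.012 ]
 [0.4832 0.2241 0.012 ]
 [0.6457 0.1807 0.012 ]
 [0.6209 0.0914 0.012 ]]
mag [ 0.07402565 -0.02983713 -0.0565    ] 0.07981259586949523 -21.952626593186174
std [ 0.07882284 -0.02089741 -0.092     ] 0.08154594899580057 -14.848582181446394
jar [ 0.37685597 -0.02248656  0.04      ]
reel [0.55071381 0.00185538 0.04      ]
small [ 0.37688336 -0.09726411  0.04      ]
lens_s [ 0.40536665 -0.14656885  0.005     ]
[[ 0.284  0.959 -0.001]
 [ 0.959 -0.284 -0.002]
 [-0.002 -0.    -1.   ]]
```

```bash
cat >> h.py <<'E'
def go(s,P,yaw=None):
    """tool-frame shift (cm) and turn to put the TCP at P, tool-x yaw in deg"""
    M=R.from_quat(s["tcp_rot"]).as_matrix()
    d=M.T@(np.array(P)-s["tcp_pos"])*100
    y=np.degrees(np.arctan2(M[1,0],M[0,0]))
    print("shift cm",d.round(2),"yaw",round(y,2),"turn(tool)",None if yaw is None else round(-(yaw-y),2),"tilt",M[:,2].round(4))
E
python3 - <<'E'
from h import *
from bench import manip
s=manip.state()
go(s,[.40,.25,.30],68);go(s,[.459,-.221,.20],68)
E
```

```text
shift cm [-22.14  31.26  -6.91] yaw 73.51 turn(tool) 5.51 tilt [-6.0e-04 -1.4e-03 -1.0e+00]
shift cm [-65.61  50.29   3.15] yaw 73.51 turn(tool) 5.51 tilt [-6.0e-04 -1.4e-03 -1.0e+00]
```

Emit:
{"fn": "drive_tool", "kwargs": {"motion": [{"tz": -4},{"tz": -8},{"tz": -8,"ty": 4},{"tz": -8,"ty": 8},{"tz": -8,"ty": 12}], "fingers": -1}}

```text
invalid input at $.motion[0]: expected keys tx, ty, tz, turn
```

Emit:
{"fn": "drive_tool", "kwargs": {"motion": [{"tx": 0,"ty": 0,"tz": -4,"turn": 0},{"tx": 0,"ty": 0,"tz": -8,"turn": 0},{"tx": -2,"ty": 3.5,"tz": -8,"turn": 0},{"tx": -4,"ty": 7,"tz": -8,"turn": 0},{"tx": -6,"ty": 10.5,"tz": -8,"turn": 0}], "fingers": -1}}

```text
time: 0.57
tcp_pos: [0.2477, 0.464, 0.3122]
tcp_rot: [0.801, 0.599, 0.001, -0.0]
force: [-0.2, -0.1, -0.7]
width: 0.0848
```

Emit:
{"fn": "drive_tool", "kwargs": {"motion": [{"tx": -16,"ty": 20,"tz": 0,"turn": 0},{"tx": -16,"ty": 20,"tz": 0,"turn": 0},{"tx": -16,"ty": 20,"tz": 0,"turn": 0},{"tx": -16,"ty": 20,"tz": 0,"turn": 0},{"tx": -16,"ty": 20,"tz": 0,"turn": 0}]}}

```text
time: 0.98
tcp_pos: [0.3664, 0.2912, 0.3112]
tcp_rot: [0.801, 0.599, -0.0, -0.0]
force: [0.7, 0.4, -0.2]
width: 0.0855
```

```bash
python3 - <<'E'
from h import *
from bench import manip
s=manip.state();print(s["tcp_pos"],s["time"],s["force"])
go(s,[.459,-.221,.20],68)
E
```

```text
[0.3664085  0.29119898 0.31116199] 0.9833 [ 0.67190355  0.42997448 -0.17767541]
shift cm [-46.49  23.4   11.12] yaw 73.53 turn(tool) 5.53 tilt [-2.e-04 -0.e+00 -1.e+00]
```

Emit:
{"fn": "drive_tool", "kwargs": {"motion": [{"tx": -46.5,"ty": 23.4,"tz": 2,"turn": 5.5},{"tx": -46.5,"ty": 23.4,"tz": 2,"turn": 5.5},{"tx": -46.5,"ty": 23.4,"tz": 2,"turn": 5.5},{"tx": -46.5,"ty": 23.4,"tz": 2,"turn": 5.5},{"tx": -46.5,"ty": 23.4,"tz": 2,"turn": 5.5}]}}

```text
time: 1.4
tcp_pos: [0.4025, 0.0863, 0.3031]
tcp_rot: [0.829, 0.559, 0.0, -0.0]
force: [1.0, 0.0, -1.0]
width: 0.0854
```

```bash
python3 - <<'E'
from h import *
from bench import manip
s=manip.state();print(s["tcp_pos"],s["time"],s["force"])
go(s,[.459,-.221,.20],68)
E
```

```text
[0.40251145 0.08628599 0.30308968] 1.4 [ 1.01303656  0.03971657 -0.99128951]
shift cm [-26.38  16.74  10.31] yaw 68.03 turn(tool) 0.03 tilt [-1.e-04  1.e-04 -1.e+00]
```

Emit:
{"fn": "drive_tool", "kwargs": {"motion": [{"tx": -26.4,"ty": 16.7,"tz": 10,"turn": 0},{"tx": -26.4,"ty": 16.7,"tz": 10,"turn": 0},{"tx": -26.4,"ty": 16.7,"tz": 10,"turn": 0},{"tx": -26.4,"ty": 16.7,"tz": 10,"turn": 0},{"tx": -26.4,"ty": 16.7,"tz": 10,"turn": 0}]}}

```text
time: 1.82
tcp_pos: [0.4381, -0.109, 0.2391]
tcp_rot: [0.829, 0.559, 0.0, -0.0]
force: [0.2, 0.3, 1.2]
width: 0.0853
```

```bash
python3 - <<'E'
from h import *
from bench import manip
s=manip.state();print(s["tcp_pos"],s["time"],s["force"])
go(s,[.459,-.221,.16],68)
E
```

```text
[ 0.4380893  -0.10896537  0.23910868] 1.8167 [0.17697022 0.25175678 1.16189703]
shift cm [-9.61  6.14  7.91] yaw 67.99 turn(tool) -0.01 tilt [ 1.e-04  3.e-04 -1.e+00]
```

Emit:
{"fn": "drive_tool", "kwargs": {"motion": [{"tx": -9.6,"ty": 6.1,"tz": 7.9,"turn": 0},{"tx": -9.6,"ty": 6.1,"tz": 7.9,"turn": 0},{"tx": -9.6,"ty": 6.1,"tz": 7.9,"turn": 0},{"tx": -9.6,"ty": 6.1,"tz": 7.9,"turn": 0},{"tx": -9.6,"ty": 6.1,"tz": 7.9,"turn": 0}]}}

```text
time: 2.23
tcp_pos: [0.4577, -0.2204, 0.158]
tcp_rot: [0.83, 0.558, -0.001, -0.002]
force: [0.2, -0.1, -0.0]
width: 0.0857
```

```bash
python3 - <<'E'
from h import *
from bench import manip,viewer
s=manip.state();print(s["tcp_pos"],s["time"],s["force"])
c=viewer.camera("wrist");pickle.dump((s,c),open("b.pkl","wb"));T=wT(s,c)
im=c["frame"][:,:,::-1].copy()
print(proj(c,[[.4583,-.2209,.0645],[.5324,-.2508,.008]],T))
cv2.imwrite("pics/b.png",cv2.resize(im,None,fx=1.5,fy=1.5))
E
```

```text
[ 0.45765561 -0.2203937   0.15795626] 2.2333 [ 0.18532794 -0.0881014  -0.044595  ]
[[256.12090905 197.6861486 ]
 [256.342051   246.80460689]]
```

View pics/b.png

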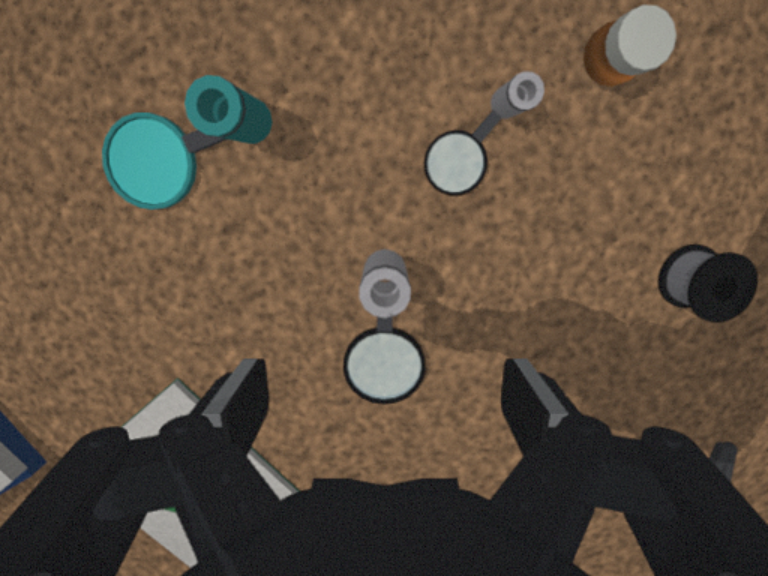

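Emit:
{"fn": "drive_tool", "kwargs": {"motion": [{"tx": 0,"ty": -0.1,"tz": 4,"turn": 0},{"tx": 0,"ty": -0.1,"tz": 8,"turn": 0},{"tx": 0,"ty": -0.1,"tz": 11,"turn": 0},{"tx": 0,"ty": -0.1,"tz": 13.2,"turn": 0},{"tx": 0,"ty": -0.1,"tz": 13.2,"turn": 0}]}}

```text
time: 2.7
tcp_pos: [0.4552, -0.2148, 0.0258]
tcp_rot: [0.828, 0.56, -0.001, -0.004]
force: [-0.4, 1.0, 0.6]
width: 0.0856
```

```bash
python3 - <<'E'
from h import *
from bench import manip,viewer
s=manip.state();print(s["tcp_pos"],s["time"],s["force"])
c=viewer.camera("scene")
cv2.imwrite("pics/c.png",cv2.resize(c["frame"][100:230,80:260,::-1],None,fx=4,fy=4))
E
```

```text
[ 0.45518704 -0.21478605  0.02580935] 2.7 [-0.37047741  0.98110326  0.64288407]
```

View pics/c.png

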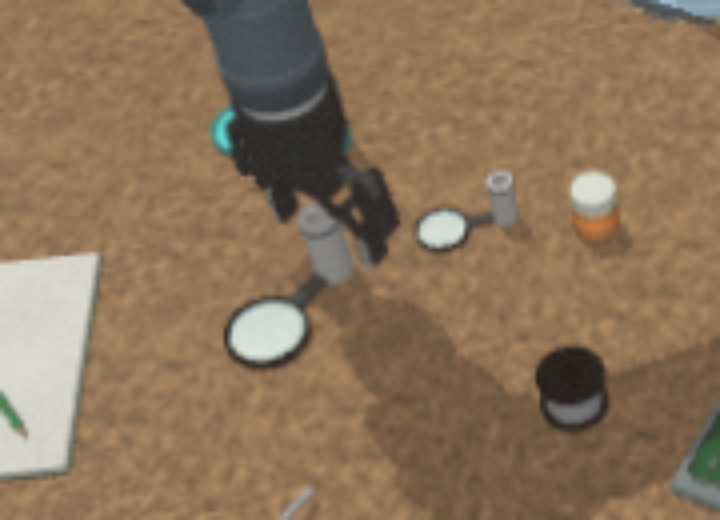

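Emit:
{"fn": "drive_tool", "kwargs": {"motion": [{"tx": 0,"ty": 0,"tz": 0,"turn": 0},{"tx": 0,"ty": 0,"tz": 0,"turn": 0}]}}

```text
time: 2.92
tcp_pos: [0.4601, -0.2189, 0.0313]
tcp_rot: [0.829, 0.56, 0.001, 0.002]
force: [-0.9, -0.1, 0.2]
width: 0.0851
```

```bash
python3 - <<'E'
from h import *
from bench import manip,viewer
s=manip.state();print(s["tcp_pos"],s["time"],s["force"],s["qpos"])
go(s,[.4575,-.2205,.026],68)
E
```

```text
[ 0.46005462 -0.2189005   0.03126817] 2.9167 [-0.88061248 -0.10889247  0.18356276] [-5.68843966e-01  4.00540843e-01 -4.42650104e-01  7.23493614e-01
  2.68138113e-04 -1.86057044e-01]
shift cm [-0.24 -0.18  0.53] yaw 68.07 turn(tool) 0.07 tilt [ 0.0036 -0.002  -1.    ]
```

Emit:
{"fn": "drive_tool", "kwargs": {"motion": [{"tx": 0,"ty": 0,"tz": 0,"turn": 0},{"tx": 0,"ty": 0,"tz": 0,"turn": 0},{"tx": 0,"ty": 0,"tz": 0,"turn": 0}]}}

```text
time: 3.17
tcp_pos: [0.459, -0.219, 0.0299]
tcp_rot: [0.829, 0.559, 0.0, 0.001]
force: [0.4, 0.2, 0.8]
width: 0.0856
```

```bash
python3 - <<'E'
from h import *
from bench import manip,viewer
s=manip.state();print(s["tcp_pos"],s["time"],s["force"],s["joint_velocities"])
go(s,[.4575,-.2205,.026],68)
c=viewer.camera("wrist");pickle.dump((s,c),open("c.pkl","wb"))
cv2.imwrite("pics/d.png",cv2.resize(c["frame"][:,:,::-1],None,fx=1.5,fy=1.5))
s=manip.state();print(s["tcp_pos"])
E
```

```text
[ 0.45900941 -0.21896118  0.02993586] 3.1667 [0.39950417 0.23207084 0.81897173] [-0.00178308  0.00575563 -0.00896386 -0.0033395   0.00013852  0.00122362]
shift cm [-0.2  -0.08  0.39] yaw 68.01 turn(tool) 0.01 tilt [ 0.0019 -0.0011 -1.    ]
[ 0.45871115 -0.21882356  0.02962261]
```

View pics/d.png

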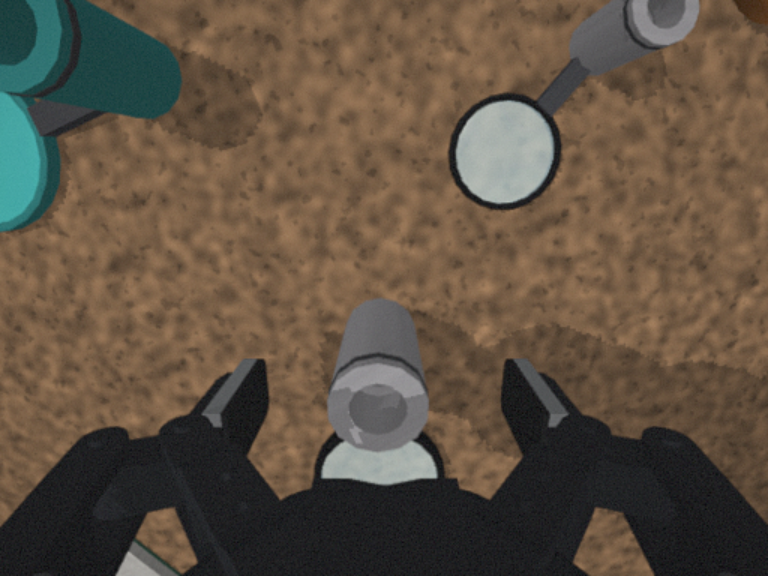

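```bash
python3 - <<'E'
from h import *
s,c=pickle.load(open("c.pkl","rb"));T=wT(s,c)
p=onz(c,(251.7,269.5),.0645,T);print(p)
M=R.from_quat(s["tcp_rot"]).as_matrix();print(M.T@(p-s["tcp_pos"]))
s,c=pickle.load(open("b.pkl","rb"));T=wT(s,c);print(onz(c,(256.4,194.3),.0645,T))
E
```

```text
[ 0.45420682 -0.21949045  0.0645    ]
[-0.00229941 -0.00417859 -0.03457278]
[ 0.45537392 -0.21942924  0.0645    ]
```

Emit:
{"fn": "drive_tool", "kwargs": {"motion": [{"tx": -0.2,"ty": -0.3,"tz": 0.3,"turn": 0},{"tx": -0.2,"ty": -0.3,"tz": 0.3,"turn": 0},{"tx": -0.2,"ty": -0.3,"tz": 0.3,"turn": 0},{"tx": -0.2,"ty": -0.3,"tz": 0.3,"turn": 0},{"tx": -0.2,"ty": -0.3,"tz": 0.3,"turn": 0}]}}

```text
time: 3.63
tcp_pos: [0.4545, -0.2192, 0.0257]
tcp_rot: [0.829, 0.559, 0.0, -0.0]
force: [0.3, 0.0, -0.3]
width: 0.0852
```

Emit:
{"fn": "drive_tool", "kwargs": {"motion": [{"tx": 0,"ty": 0,"tz": 0,"turn": 0},{"tx": 0,"ty": 0,"tz": 0,"turn": 0},{"tx": 0,"ty": 0,"tz": 0,"turn": 0},{"tx": 0,"ty": 0,"tz": 0,"turn": 0},{"tx": 0,"ty": 0,"tz": 0,"turn": 0}], "fingers": 1, "squeeze": 40}}

```text
time: 4.05
tcp_pos: [0.4547, -0.2192, 0.0259]
tcp_rot: [0.829, 0.559, 0.0, 0.0]
force: [0.3, -0.7, -0.7]
width: 0.0302
```

Emit:
{"fn": "drive_tool", "kwargs": {"motion": [{"tx": 0,"ty": 0,"tz": 0,"turn": 0},{"tx": 0,"ty": 0,"tz": 0,"turn": 0},{"tx": 0,"ty": 0,"tz": 0,"turn": 0},{"tx": 0,"ty": 0,"tz": 0,"turn": 0},{"tx": 0,"ty": 0,"tz": 0,"turn": 0}]}}

```text
time: 4.47
tcp_pos: [0.4547, -0.2193, 0.0259]
tcp_rot: [0.829, 0.559, 0.0, 0.0]
force: [0.4, -0.3, 1.1]
width: 0.0303
```

```bash
python3 - <<'E'
from h import *
from bench import manip,viewer
s=manip.state();print(s["tcp_pos"],s["time"],s["force"],s["width"])
go(s,[.4575,-.2205,.026],68)
c=viewer.camera("wrist");pickle.dump((s,c),open("e.pkl","wb"))
cv2.imwrite("pics/e.png",cv2.resize(c["frame"][:,:,::-1],None,fx=1.5,fy=1.5))
E
```

```text
[ 0.45474065 -0.21928304  0.02585186] 4.4667 [ 0.40223737 -0.26263936  1.12344849] 0.030259641645007926
shift cm [-0.01  0.3  -0.01] yaw 68.01 turn(tool) 0.01 tilt [ 3.e-04 -1.e-04 -1.e+00]
```

View pics/e.png

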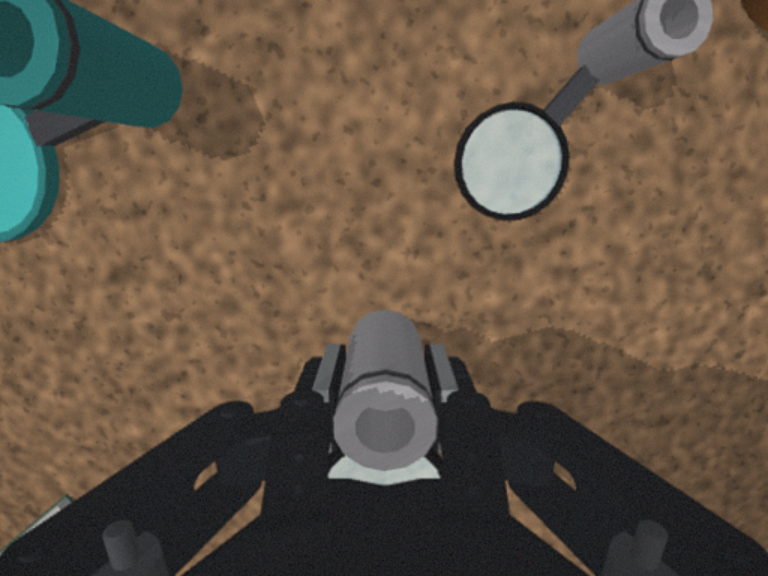

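```bash
python3 - <<'E'
from h import *
s,c=pickle.load(open("e.pkl","rb"));T=wT(s,c)
M=R.from_quat(s["tcp_rot"]).as_matrix()
for v in(425,427,429):
    p=onz(c,(385/1.5-.2,v/1.5-.2),.0645,T);print(p,(M.T@(p-s["tcp_pos"])*1e3).round(2))
print(proj(c,(s["tcp_pos"]+M@np.array([0,0,-.0387])),T)*1.5)
# front edge of the sleeve's foot
E
```

```text
[ 0.45501319 -0.21950077  0.0645    ] [ -0.1    0.35 -38.65]
[ 0.4556737  -0.21976691  0.0645    ] [ -0.1    1.06 -38.65]
[ 0.45633689 -0.22003413  0.0645    ] [ -0.1    1.77 -38.65]
[[385.02603279 423.82783442]]
```

Emit:
{"fn": "drive_tool", "kwargs": {"motion": [{"tx": 0,"ty": 0,"tz": -2,"turn": 0},{"tx": 0,"ty": 0,"tz": -5,"turn": 0},{"tx": 0,"ty": 0,"tz": -9,"turn": 0},{"tx": 0,"ty": 0,"tz": -13,"turn": 0},{"tx": 0,"ty": 0,"tz": -15.5,"turn": 0}]}}

```text
time: 4.93
tcp_pos: [0.4553, -0.2196, 0.1843]
tcp_rot: [0.829, 0.559, 0.001, 0.001]
force: [0.6, -0.8, -0.7]
width: 0.0304
```

```bash
python3 - <<'E'
from h import *
from bench import manip
s=manip.state();print(s["tcp_pos"],s["force"],s["width"])
y=np.radians(75);tx=np.array([np.cos(y),np.sin(y),0])
P=np.array([.5035,.1695,.182])-.08*tx;print(P);go(s,P,75)
E
```

```text
[ 0.45533404 -0.2196488   0.18430126] [ 0.59412736 -0.83987409 -0.70366232] 0.030353932913115823
[0.48279448 0.09222593 0.182     ]
shift cm [29.95 -9.13  0.19] yaw 68.01 turn(tool) -6.99 tilt [ 0.0028 -0.0017 -1.    ]
```

Emit:
{"fn": "drive_tool", "kwargs": {"motion": [{"tx": 2,"ty": -0.6,"tz": 0,"turn": -1},{"tx": 5,"ty": -1.5,"tz": 0,"turn": -2},{"tx": 8,"ty": -2.4,"tz": 0,"turn": -3},{"tx": 11,"ty": -3.4,"tz": 0,"turn": -4},{"tx": 14,"ty": -4.3,"tz": 0,"turn": -5}]}}

```text
time: 5.35
tcp_pos: [0.4665, -0.0718, 0.1805]
tcp_rot: [0.804, 0.595, -0.0, -0.0]
force: [0.6, -0.9, -1.6]
width: 0.0303
```

```bash
python3 - <<'E'
from h import *
from bench import manip
s=manip.state();print(s["tcp_pos"],s["force"],s["width"])
go(s,[.483,.092,.182],75)
E
```

```text
[ 0.46649163 -0.07183775  0.1804566 ] [ 0.56333246 -0.94594117 -1.56248168] 0.030304208852548833
shift cm [16.15 -3.21 -0.15] yaw 73.02 turn(tool) -1.98 tilt [-8.e-04  4.e-04 -1.e+00]
```

Emit:
{"fn": "drive_tool", "kwargs": {"motion": [{"tx": 3.5,"ty": -0.7,"tz": 0,"turn": -0.5},{"tx": 7,"ty": -1.4,"tz": 0,"turn": -1},{"tx": 10.5,"ty": -2.1,"tz": 0,"turn": -1.5},{"tx": 14,"ty": -2.8,"tz": 0,"turn": -2},{"tx": 16,"ty": -3.2,"tz": 0,"turn": -2}]}}

```text
time: 5.77
tcp_pos: [0.4827, 0.0923, 0.1804]
tcp_rot: [0.792, 0.61, 0.0, -0.001]
force: [0.3, 0.1, -0.2]
width: 0.0302
```

Emit:
{"fn": "drive_tool", "kwargs": {"motion": [{"tx": 0,"ty": 0,"tz": 0,"turn": 0},{"tx": 0,"ty": 0,"tz": 0,"turn": 0},{"tx": 0,"ty": 0,"tz": 0,"turn": 0},{"tx": 0,"ty": 0,"tz": 0,"turn": 0},{"tx": 0,"ty": 0,"tz": 0,"turn": 0}]}}

```text
time: 6.18
tcp_pos: [0.4832, 0.088, 0.1807]
tcp_rot: [0.794, 0.608, -0.0, -0.0]
force: [-0.2, -0.1, -0.3]
width: 0.0303
```

```bash
python3 - <<'E'
from h import *
from bench import manip,viewer
s=manip.state();print(s["tcp_pos"],s["time"],s["force"],s["width"])
go(s,[.483,.092,.182],75)
c=viewer.camera("wrist");pickle.dump((s,c),open("f.pkl","wb"))
cv2.imwrite("pics/f.png",cv2.resize(c["frame"][:,:,::-1],None,fx=1.5,fy=1.5))
d={n:viewer.camera(n) for n in("top","scene")};pickle.dump((s,d),open("g.pkl","wb"))
H=np.zeros((560,800,3),np.uint8)
H[:400,:400]=cv2.resize(d["top"]["frame"][150:230,210:290,::-1],None,fx=5,fy=5,interpolation=2)
H[:550,400:]=cv2.resize(d["scene"]["frame"][130:240,220:300,::-1],None,fx=5,fy=5,interpolation=2)
cv2.imwrite("pics/g.png",H)
E
```

```text
[0.48315209 0.08800966 0.18066538] 6.1833 [-0.23562976 -0.11819524 -0.31198894] 0.030338699405424642
shift cm [ 0.38 -0.12 -0.13] yaw 74.9 turn(tool) -0.1 tilt [-4.e-04 -1.e-04 -1.e+00]
```

View pics/f.png

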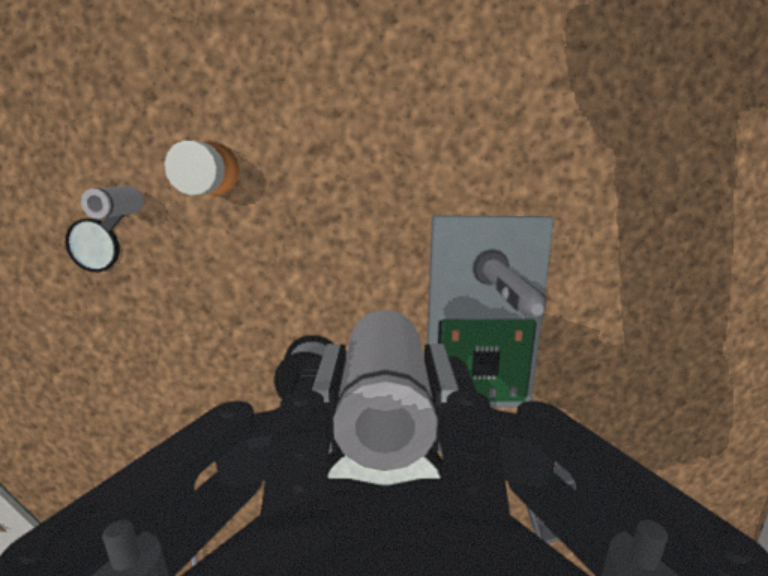

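View pics/g.png

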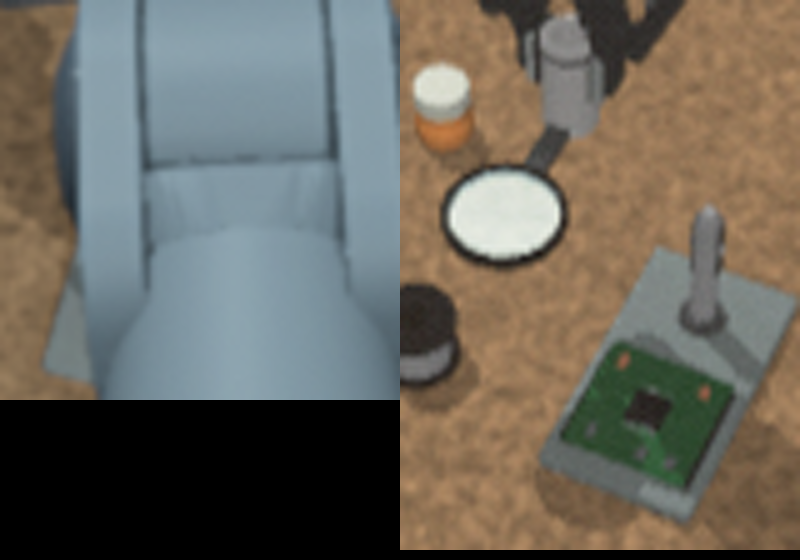

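```bash
python3 - <<'E'
from h import *
s,c=pickle.load(open("f.pkl","rb"));T=wT(s,c)
M=R.from_quat(s["tcp_rot"]).as_matrix()
tl=lambda p:(M.T@(p-s["tcp_pos"])*1e3).round(1)
q=lambda x,y:((x+.5)/1.5-.5,(y+.5)/1.5-.5)
tip=onz(c,q(538,305),.115,T);print("tip",tip,tl(tip))
b=onz(c,q(490,264),.014,T);print("base",b,tl(b))
ch=onz(c,q(486,364),.023,T);print("chip",ch,tl(ch))
C=[onz(c,q(*u),.012,T) for u in((433,217),(552,217))];d=C[1]-C[0];print(C,np.linalg.norm(d),np.degrees(np.arctan2(d[1],d[0])))
C=[onz(c,q(*u),.020,T) for u in((440,320),(536,321),(527,402))];print([np.linalg.norm(C[i+1]-C[i]) for i in(0,1)],[np.degrees(np.arctan2(*(C[i+1]-C[i])[1::-1])) for i in (0,1)])
f=cv2.resize(c["frame"][130:230,270:390,::-1],None,fx=6,fy=6,interpolation=2)
cv2.imwrite("pics/h.png",f)
cv2.imwrite("pics/h2.png",cv2.resize(c["frame"][190:330,200:310,::-1],None,fx=4,fy=4,interpolation=2))
E
```

```text
tip [0.50245181 0.17035025 0.115     ] [84.5 -2.8 65.6]
base [0.50182081 0.16924015 0.014     ] [ 83.3  -3.1 166.6]
chip [0.58211599 0.14843772 0.023     ] [ 84.2  79.9 157.6]
[array([0.45454468, 0.13407663, 0.012     ]), array([0.47812053, 0.22385561, 0.012     ])] 0.09282287552983859 75.28640256195057
[np.float64(0.07858834733085075), np.float64(0.07548195309517158)] [np.float64(74.1606945947187), np.float64(-14.432861228373099)]
```

View pics/h.png

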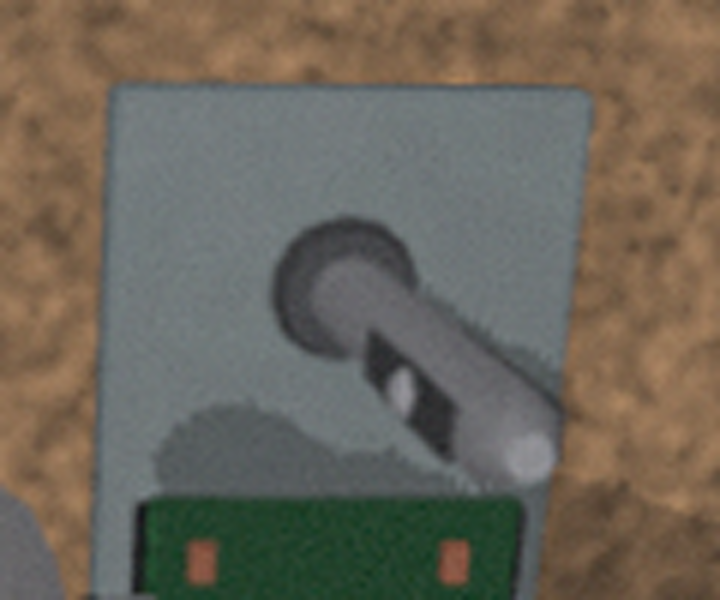

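View pics/h2.png

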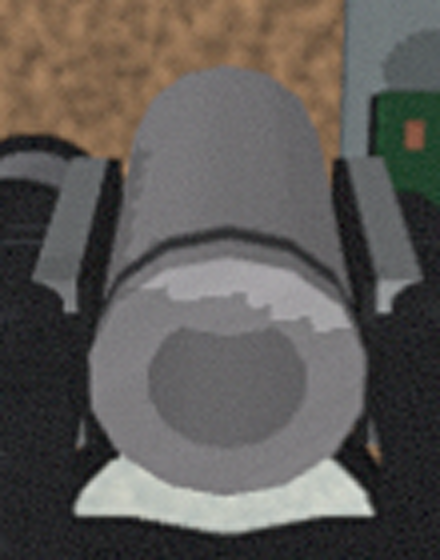

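```bash
python3 - <<'E'
from h import *
s,c=pickle.load(open("f.pkl","rb"));T=wT(s,c)
M=R.from_quat(s["tcp_rot"]).as_matrix()
tl=lambda p:(M.T@(p-s["tcp_pos"])*1e3).round(2)
f=lambda x,y,k,ox,oy:((x+.5)/k-.5+ox,(y+.5)/k-.5+oy)
z0=s["tcp_pos"][2]+.0387
for y in(384,386):
    p=onz(c,f(227,y,4,200,190),z0,T);print("sleeve",tl(p))
tip=onz(c,f(530,455,6,270,130),.115,T);print("tip",tl(tip),tip)
b=onz(c,f(345,287,6,270,130),.014,T);print("collar",tl(b))
o,d=ray(c,f(401,390,6,270,130),T)
o=M.T@(o-s["tcp_pos"]);d=M.T@d
for off in(-.0067,-.0085,-.0105):
    t=(.0838+off-o[0])/d[0];P=o+t*d;print("ball h",s["tcp_pos"][2]-P[2],P)
# sleeve outline at foot: front edge
print(proj(c,[s["tcp_pos"]+M@np.array([dx,dy,.0258]) for dx,dy in((0,.0015-.016),(-.016,.0015),(.016,.0015))],T))
g,dd=pickle.load(open("g.pkl","rb"));sc=dd["scene"]
G=lambda x,y:f(x-400,y,5,220,130)
print("scene sleeve top",onz(sc,G(567,40),z0),"tip",onz(sc,G(709,211),.115), "lens",onz(sc,G(505,215),z0-.0565),"tcp",s["tcp_pos"])
E
```

```text
sleeve [ -0.13   1.62 -38.7 ]
sleeve [ -0.13   1.88 -38.7 ]
tip [84.27 -0.82 65.65] [0.50428314 0.16957508 0.115     ]
collar [ 84.17  -1.15 166.65]
ball h 0.07780912002276522 [0.0771     0.00098846 0.10285626]
ball h 0.0835136699886832 [ 0.0753     -0.00072823  0.09715171]
ball h 0.08985205883970318 [ 0.0733     -0.00263567  0.09081332]
[[256.52407112 205.63292054]
 [233.09212779 227.74901427]
 [279.91495144 227.76694898]]
scene sleeve top [0.48972924 0.08664625 0.21936538] tip [0.50675847 0.16848493 0.115     ] lens [0.56607397 0.06667686 0.16286538] tcp [0.48315209 0.08800966 0.18066538]
```

Emit:
{"fn": "drive_tool", "kwargs": {"motion": [{"tx": 2.5,"ty": 0,"tz": 0,"turn": 0},{"tx": 5,"ty": -0.1,"tz": 0,"turn": 0},{"tx": 7.4,"ty": -0.3,"tz": 0,"turn": 0},{"tx": 8.4,"ty": -0.3,"tz": 0,"turn": 0},{"tx": 8.4,"ty": -0.3,"tz": 0,"turn": 0}]}}

```text
time: 6.75
tcp_pos: [0.5027, 0.1724, 0.1808]
tcp_rot: [0.793, 0.61, 0.0, -0.0]
force: [0.0, 0.7, -1.4]
width: 0.0304
```

Emit:
{"fn": "drive_tool", "kwargs": {"motion": [{"tx": 0,"ty": 0,"tz": 0.7,"turn": 0},{"tx": 0,"ty": 0,"tz": 1.5,"turn": 0},{"tx": 0,"ty": 0,"tz": 2.2,"turn": 0},{"tx": 0,"ty": 0,"tz": 2.5,"turn": 0},{"tx": 0,"ty": 0,"tz": 2.5,"turn": 0}]}}

```text
time: 7.17
tcp_pos: [0.5009, 0.17, 0.1543]
tcp_rot: [0.794, 0.608, -0.001, -0.001]
force: [0.1, -0.3, -0.8]
width: 0.0304
```

Emit:
{"fn": "drive_tool", "kwargs": {"motion": [{"tx": 0,"ty": 0,"tz": 0,"turn": 0},{"tx": 0,"ty": 0,"tz": 0,"turn": 0},{"tx": 0,"ty": 0,"tz": 0,"turn": 0},{"tx": 0,"ty": 0,"tz": 0,"turn": 0},{"tx": 0,"ty": 0,"tz": 0,"turn": 0}]}}

```text
time: 7.58
tcp_pos: [0.5024, 0.1711, 0.1561]
tcp_rot: [0.793, 0.609, 0.0, 0.0]
force: [0.2, 0.4, -0.5]
width: 0.0304
```

```bash
python3 - <<'E'
from h import *
from bench import manip,viewer
s=manip.state();print(s["tcp_pos"],s["time"],s["force"],s["ft_torque"],s["width"])
go(s,[.504,.1695,.115],75)
c=viewer.camera("wrist");d={"scene":viewer.camera("scene"),"wrist":c};pickle.dump((s,d),open("i.pkl","wb"))
H=np.zeros((560,800,3),np.uint8)
H[:500,:400]=cv2.resize(c["frame"][200:300,210:290,::-1],None,fx=5,fy=5,interpolation=2)
H[:550,400:]=cv2.resize(d["scene"]["frame"][130:240,240:320,::-1],None,fx=5,fy=5,interpolation=2)
cv2.imwrite("pics/i.png",H)
E
```

```text
[0.50235245 0.17107332 0.15611783] 7.5833 [ 0.23354483  0.35547788 -0.54904158] [-0.02919392 -0.00575266 -0.00040683] 0.030356800253340654
shift cm [-0.11  0.2   4.11] yaw 75.01 turn(tool) 0.01 tilt [ 7.e-04  2.e-04 -1.e+00]
```

View pics/i.png

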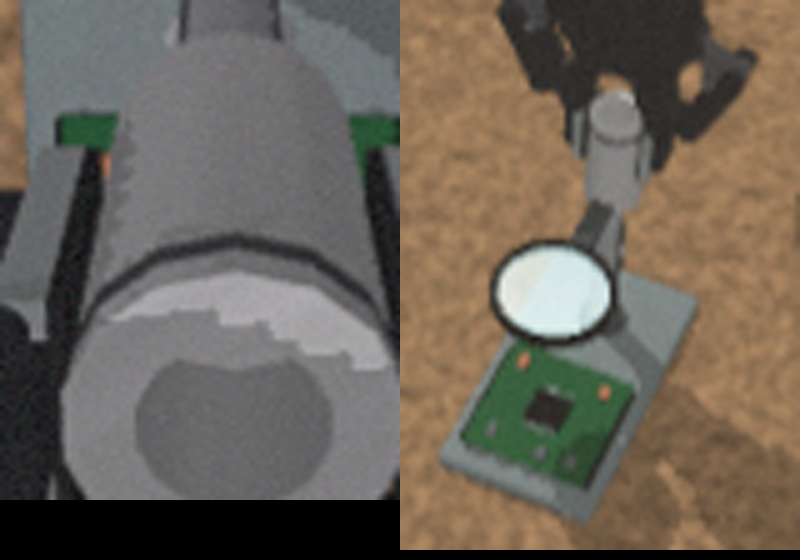

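Emit:
{"fn": "drive_tool", "kwargs": {"motion": [{"tx": -0.05,"ty": 0,"tz": 0.4,"turn": 0},{"tx": -0.05,"ty": 0,"tz": 0.8,"turn": 0},{"tx": -0.05,"ty": 0,"tz": 1.2,"turn": 0},{"tx": -0.05,"ty": 0,"tz": 1.5,"turn": 0},{"tx": -0.05,"ty": 0,"tz": 1.8,"turn": 0}]}}

```text
time: 8.1
tcp_pos: [0.5017, 0.1705, 0.1371]
tcp_rot: [0.793, 0.609, -0.0, -0.0]
force: [0.4, 0.1, -0.8]
width: 0.0299
```

Emit:
{"fn": "drive_tool", "kwargs": {"motion": [{"tx": 0,"ty": 0,"tz": 0,"turn": 0},{"tx": 0,"ty": 0,"tz": 0,"turn": 0},{"tx": 0,"ty": 0,"tz": 0,"turn": 0},{"tx": 0,"ty": 0,"tz": 0,"turn": 0}]}}

```text
time: 8.43
tcp_pos: [0.5022, 0.1706, 0.138]
tcp_rot: [0.793, 0.609, 0.0, 0.0]
force: [-0.8, -0.6, -0.4]
width: 0.0304
```

```bash
cat > st.py <<'E'
from h import *
from bench import manip
s=manip.state();M=R.from_quat(s["tcp_rot"]).as_matrix()
print("t",s["time"],s["tcp_pos"].round(5),"F",s["force"].round(2),"Ftool",(M.T@s["force"]).round(2),"tq tool",(M.T@s["ft_torque"]).round(3),s["width"],"tilt",M[:,2].round(4))
E
python3 st.py
```

```text
t 8.4333 [0.50221 0.17056 0.13803] F [-0.81 -0.62 -0.4 ] Ftool [-0.81 -0.62  0.4 ] tq tool [ 0.003  0.045 -0.012] 0.030401416013792655 tilt [ 5.e-04  2.e-04 -1.e+00]
```

Emit:
{"fn": "drive_tool", "kwargs": {"motion": [{"tx": 0,"ty": 0,"tz": 0.3,"turn": 0},{"tx": 0,"ty": 0,"tz": 0.6,"turn": 0},{"tx": 0,"ty": 0,"tz": 0.8,"turn": 0},{"tx": 0,"ty": 0,"tz": 1.0,"turn": 0},{"tx": 0,"ty": 0,"tz": 1.0,"turn": 0}]}}

```text
time: 8.85
tcp_pos: [0.5018, 0.1704, 0.1273]
tcp_rot: [0.793, 0.609, -0.0, -0.0]
force: [0.5, -0.9, -1.6]
width: 0.03
```

```bash
python3 st.py; python3 - <<'E'
from h import *
from bench import viewer
c=viewer.camera("scene");w=viewer.camera("wrist")
H=np.zeros((560,800,3),np.uint8)
H[:500,:400]=cv2.resize(w["frame"][200:300,210:290,::-1],None,fx=5,fy=5,interpolation=2)
H[:550,400:]=cv2.resize(c["frame"][130:240,240:320,::-1],None,fx=5,fy=5,interpolation=2)
cv2.imwrite("pics/j.png",H)
E
```

```text
t 8.85 [0.50184 0.17043 0.12729] F [ 0.45 -0.88 -1.6 ] Ftool [-0.73  0.67  1.6 ] tq tool [-0.09  -0.019 -0.035] 0.02996171866668339 tilt [-4.e-04 -1.e-04 -1.e+00]
```

View pics/j.png

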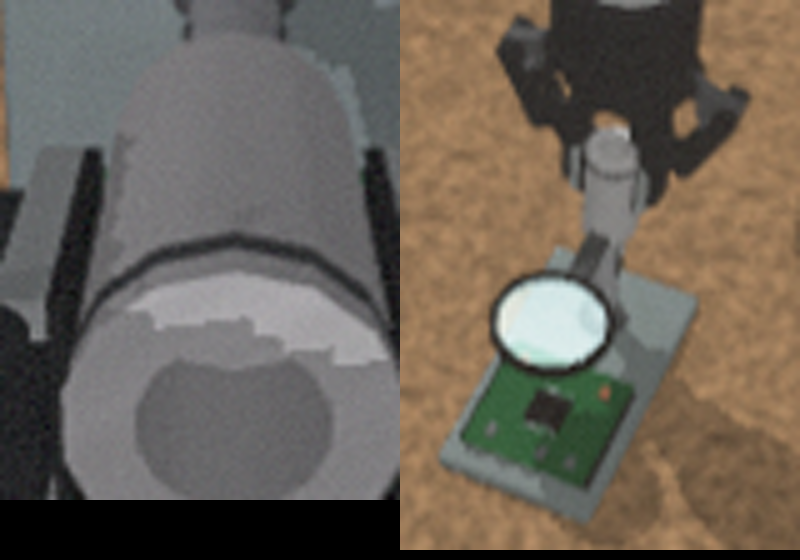

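Emit:
{"fn": "drive_tool", "kwargs": {"motion": [{"tx": 0,"ty": 0,"tz": 0.2,"turn": 0},{"tx": 0,"ty": 0,"tz": 0.4,"turn": 0},{"tx": 0,"ty": 0,"tz": 0.5,"turn": 0},{"tx": 0,"ty": 0,"tz": 0.5,"turn": 0},{"tx": 0,"ty": 0,"tz": 0.5,"turn": 0}]}}

```text
time: 9.37
tcp_pos: [0.502, 0.1705, 0.1227]
tcp_rot: [0.793, 0.609, 0.0, -0.0]
force: [0.1, 0.1, -1.7]
width: 0.0301
```

```bash
python3 st.py
```

```text
t 9.3667 [0.50202 0.17049 0.12273] F [ 0.06  0.11 -1.68] Ftool [0.12 0.03 1.68] tq tool [-0.083 -0.004  0.022] 0.030149870709226534 tilt [ 0.  0. -1.]
```

Emit:
{"fn": "drive_tool", "kwargs": {"motion": [{"tx": 0,"ty": 0,"tz": 0.1,"turn": 0},{"tx": 0,"ty": 0,"tz": 0.2,"turn": 0},{"tx": 0,"ty": 0,"tz": 0.3,"turn": 0},{"tx": 0,"ty": 0,"tz": 0.3,"turn": 0},{"tx": 0,"ty": 0,"tz": 0.3,"turn": 0}]}}

```text
time: 9.78
tcp_pos: [0.502, 0.1705, 0.1197]
tcp_rot: [0.793, 0.609, 0.0, -0.0]
force: [0.3, 0.3, -1.5]
width: 0.0304
```

```bash
python3 st.py
```

```text
t 9.7833 [0.50203 0.1705  0.11973] F [ 0.28  0.34 -1.52] Ftool [0.4  0.18 1.52] tq tool [-0.151 -0.044  0.024] 0.030446782654576197 tilt [ 1.e-04  1.e-04 -1.e+00]
```

Emit:
{"fn": "drive_tool", "kwargs": {"motion": [{"tx": 0,"ty": 0,"tz": 0.1,"turn": 0},{"tx": 0,"ty": 0,"tz": 0.2,"turn": 0},{"tx": 0,"ty": 0,"tz": 0.3,"turn": 0},{"tx": 0,"ty": 0,"tz": 0.3,"turn": 0}]}}

```text
time: 10.12
tcp_pos: [0.502, 0.1705, 0.1166]
tcp_rot: [0.793, 0.609, 0.0, -0.0]
force: [0.8, 0.9, -0.5]
width: 0.0304
```

Emit:
{"fn": "drive_tool", "kwargs": {"motion": [{"tx": 0,"ty": 0,"tz": 0.1,"turn": 0},{"tx": 0,"ty": 0,"tz": 0.2,"turn": 0},{"tx": 0,"ty": 0,"tz": 0.2,"turn": 0},{"tx": 0,"ty": 0,"tz": 0.2,"turn": 0}]}}

```text
time: 10.45
tcp_pos: [0.502, 0.1705, 0.1147]
tcp_rot: [0.793, 0.609, -0.0, 0.0]
force: [0.7, -0.7, -1.3]
width: 0.0305
```

Emit:
{"fn": "drive_tool", "kwargs": {"motion": [{"tx": 0,"ty": 0,"tz": 0.1,"turn": 0},{"tx": 0,"ty": 0,"tz": 0.2,"turn": 0},{"tx": 0,"ty": 0,"tz": 0.2,"turn": 0},{"tx": 0,"ty": 0,"tz": 0.2,"turn": 0}]}}

```text
time: 10.78
tcp_pos: [0.502, 0.1705, 0.1127]
tcp_rot: [0.793, 0.609, 0.0, -0.0]
force: [1.2, -0.3, -1.7]
width: 0.0304
```

```bash
python3 st.py
```

```text
t 10.7833 [0.50201 0.17053 0.11271] F [ 1.16 -0.25 -1.7 ] Ftool [0.06 1.18 1.7 ] tq tool [-0.131 -0.035  0.008] 0.03036169808212303 tilt [ 0.e+00  1.e-04 -1.e+00]
```

Emit:
{"fn": "drive_tool", "kwargs": {"motion": [{"tx": 0,"ty": 0,"tz": 0.1,"turn": 0},{"tx": 0,"ty": 0,"tz": 0.2,"turn": 0},{"tx": 0,"ty": 0,"tz": 0.2,"turn": 0},{"tx": 0,"ty": 0,"tz": 0.2,"turn": 0}]}}

```text
time: 11.12
tcp_pos: [0.502, 0.1706, 0.1107]
tcp_rot: [0.793, 0.609, 0.0, -0.0]
force: [1.3, -0.6, -0.9]
width: 0.0303
```

Emit:
{"fn": "drive_tool", "kwargs": {"motion": [{"tx": 0,"ty": 0,"tz": 0.1,"turn": 0},{"tx": 0,"ty": 0,"tz": 0.2,"turn": 0},{"tx": 0,"ty": 0,"tz": 0.2,"turn": 0},{"tx": 0,"ty": 0,"tz": 0.2,"turn": 0}]}}

```text
time: 11.45
tcp_pos: [0.5024, 0.1707, 0.1096]
tcp_rot: [0.793, 0.609, 0.001, 0.0]
force: [-1.6, 0.4, 5.8]
width: 0.0304
```

```bash
python3 st.py
```

```text
t 11.45 [0.50243 0.17068 0.10961] F [-1.59  0.36  5.83] Ftool [-0.06 -1.62 -5.83] tq tool [ 0.165 -0.104 -0.01 ] 0.03036787659494117 tilt [ 1.3e-03  4.0e-04 -1.0e+00]
```

Emit:
{"fn": "drive_tool", "kwargs": {"motion": [{"tx": 0,"ty": 0,"tz": 0.1,"turn": 0},{"tx": 0,"ty": 0,"tz": 0.1,"turn": 0},{"tx": 0,"ty": 0,"tz": 0.1,"turn": 0}]}}

```text
time: 11.7
tcp_pos: [0.5027, 0.1706, 0.1084]
tcp_rot: [0.793, 0.609, 0.001, 0.0]
force: [-0.8, -0.3, 5.0]
width: 0.0304
```

```bash
python3 st.py
```

```text
t 11.7 [0.50269 0.17056 0.10844] F [-0.77 -0.29  4.98] Ftool [-0.48 -0.66 -4.98] tq tool [-0.133 -0.107  0.037] 0.030363739768485474 tilt [ 1.7e-03  2.0e-04 -1.0e+00]
```

Emit:
{"fn": "drive_tool", "kwargs": {"motion": [{"tx": 0,"ty": 0,"tz": 0.1,"turn": 0},{"tx": 0,"ty": 0,"tz": 0.1,"turn": 0},{"tx": 0,"ty": 0,"tz": 0.1,"turn": 0}]}}

```text
time: 11.95
tcp_pos: [0.5028, 0.1705, 0.1074]
tcp_rot: [0.793, 0.609, 0.001, 0.0]
force: [0.6, -0.8, 4.7]
width: 0.03
```

```bash
python3 st.py
```

```text
t 11.95 [0.50276 0.17054 0.1074 ] F [ 0.61 -0.83  4.72] Ftool [-0.64  0.81 -4.72] tq tool [-0.065 -0.056 -0.015] 0.030004285732339524 tilt [ 1.7e-03  2.0e-04 -1.0e+00]
```

Emit:
{"fn": "drive_tool", "kwargs": {"motion": [{"tx": 0,"ty": 0,"tz": 0.1,"turn": 0},{"tx": 0,"ty": 0,"tz": 0.2,"turn": 0},{"tx": 0,"ty": 0,"tz": 0.3,"turn": 0},{"tx": 0,"ty": 0,"tz": 0.3,"turn": 0}]}}

```text
time: 12.28
tcp_pos: [0.5025, 0.1704, 0.1037]
tcp_rot: [0.793, 0.609, 0.0, 0.0]
force: [2.4, -1.3, 0.1]
width: 0.0303
```

```bash
python3 st.py
```

```text
t 12.2833 [0.50255 0.17041 0.1037 ] F [ 2.43 -1.35  0.12] Ftool [-0.67  2.69 -0.12] tq tool [-0.602 -0.022 -0.031] 0.030329493357763516 tilt [ 1.1e-03 -2.0e-04 -1.0e+00]
```

Emit:
{"fn": "drive_tool", "kwargs": {"motion": [{"tx": 0,"ty": 0,"tz": 0.1,"turn": 0},{"tx": 0,"ty": 0,"tz": 0.2,"turn": 0},{"tx": 0,"ty": 0,"tz": 0.3,"turn": 0},{"tx": 0,"ty": 0,"tz": 0.4,"turn": 0}]}}

```text
time: 12.62
tcp_pos: [0.5021, 0.1706, 0.0998]
tcp_rot: [0.793, 0.609, 0.0, -0.0]
force: [1.1, -0.1, 4.7]
width: 0.0303
```

```bash
python3 st.py
```

```text
t 12.6167 [0.50206 0.1706  0.0998 ] F [ 1.13 -0.08  4.68] Ftool [ 0.22  1.11 -4.68] tq tool [-0.158  0.05  -0.011] 0.030334709163621458 tilt [ 2.e-04  3.e-04 -1.e+00]
```

Emit:
{"fn": "drive_tool", "kwargs": {"motion": [{"tx": 0,"ty": 0.05,"tz": 0.1,"turn": 0},{"tx": 0,"ty": 0.05,"tz": 0.2,"turn": 0},{"tx": 0,"ty": 0.05,"tz": 0.3,"turn": 0},{"tx": 0,"ty": 0.05,"tz": 0.4,"turn": 0},{"tx": 0,"ty": 0.05,"tz": 0.4,"turn": 0}]}}

```text
time: 13.03
tcp_pos: [0.502, 0.1703, 0.0951]
tcp_rot: [0.793, 0.609, -0.0, -0.0]
force: [1.0, -0.0, -1.1]
width: 0.0307
```

```bash
python3 st.py
```

```text
t 13.0333 [0.50204 0.17033 0.0951 ] F [ 0.97 -0.   -1.1 ] Ftool [0.25 0.93 1.1 ] tq tool [-0.289  0.151  0.   ] 0.030692383308735235 tilt [-1.e-03 -1.e-04 -1.e+00]
```

Emit:
{"fn": "drive_tool", "kwargs": {"motion": [{"tx": 0,"ty": 0,"tz": 0.1,"turn": 0},{"tx": 0,"ty": 0,"tz": 0.2,"turn": 0},{"tx": 0,"ty": 0,"tz": 0.3,"turn": 0},{"tx": 0,"ty": 0,"tz": 0.4,"turn": 0},{"tx": 0,"ty": 0,"tz": 0.4,"turn": 0}]}}

```text
time: 13.45
tcp_pos: [0.5023, 0.1703, 0.0913]
tcp_rot: [0.793, 0.609, -0.0, -0.0]
force: [1.3, 0.2, -1.8]
width: 0.0303
```

```bash
python3 st.py; python3 - <<'E'
from h import *
from bench import viewer
c=viewer.camera("scene");w=viewer.camera("wrist")
H=np.zeros((560,800,3),np.uint8)
H[:500,:400]=cv2.resize(w["frame"][200:300,210:290,::-1],None,fx=5,fy=5,interpolation=2)
H[:550,400:]=cv2.resize(c["frame"][130:240,240:320,::-1],None,fx=5,fy=5,interpolation=2)
cv2.imwrite("pics/k.png",H)
E
```

```text
t 13.45 [0.5023  0.1703  0.09135] F [ 1.32  0.23 -1.82] Ftool [0.57 1.21 1.81] tq tool [-0.215  0.086 -0.011] 0.030303325141885742 tilt [-4.e-04 -2.e-04 -1.e+00]
```

View pics/k.png

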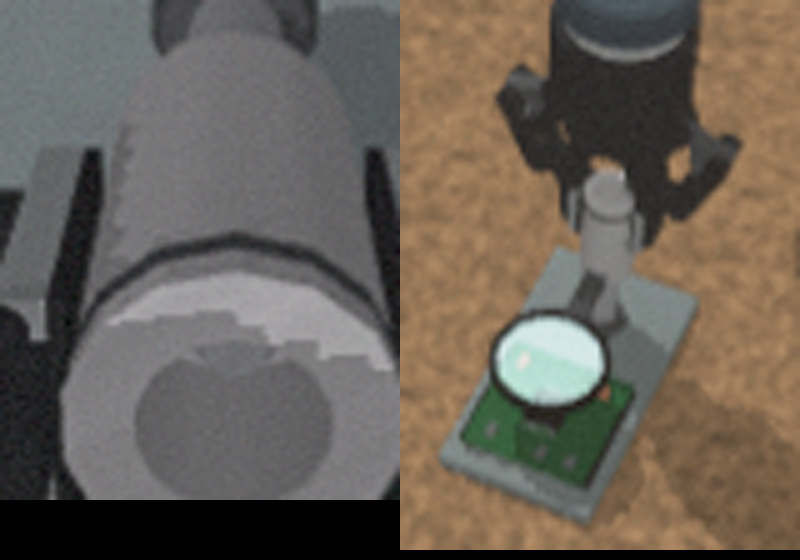

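Emit:
{"fn": "drive_tool", "kwargs": {"motion": [{"tx": 0,"ty": 0.03,"tz": 0.1,"turn": 0},{"tx": 0,"ty": 0.03,"tz": 0.2,"turn": 0},{"tx": 0,"ty": 0.03,"tz": 0.3,"turn": 0},{"tx": 0,"ty": 0.03,"tz": 0.4,"turn": 0},{"tx": 0,"ty": 0.03,"tz": 0.4,"turn": 0}]}}

```text
time: 13.97
tcp_pos: [0.5028, 0.1702, 0.0875]
tcp_rot: [0.793, 0.609, -0.0, 0.0]
force: [1.4, 0.6, -1.2]
width: 0.0303
```

```bash
python3 st.py
```

```text
t 13.9667 [0.50282 0.17018 0.0875 ] F [ 1.4   0.57 -1.24] Ftool [0.91 1.21 1.24] tq tool [-0.273  0.082  0.04 ] 0.030318362615251383 tilt [ 1.e-04 -2.e-04 -1.e+00]
```

Emit:
{"fn": "drive_tool", "kwargs": {"motion": [{"tx": 0,"ty": 0,"tz": 0.1,"turn": 0},{"tx": 0,"ty": 0,"tz": 0.2,"turn": 0},{"tx": 0,"ty": 0,"tz": 0.3,"turn": 0},{"tx": 0,"ty": 0,"tz": 0.3,"turn": 0},{"tx": 0,"ty": 0,"tz": 0.3,"turn": 0}]}}

```text
time: 14.38
tcp_pos: [0.5029, 0.1702, 0.0844]
tcp_rot: [0.793, 0.609, -0.0, 0.0]
force: [1.6, -0.4, -1.1]
width: 0.0304
```

```bash
python3 st.py
```

```text
t 14.3833 [0.50289 0.17019 0.08439] F [ 1.59 -0.44 -1.15] Ftool [-0.01  1.65  1.15] tq tool [-0.4    0.096 -0.019] 0.030356832574410617 tilt [ 1.e-04 -2.e-04 -1.e+00]
```

Emit:
{"fn": "drive_tool", "kwargs": {"motion": [{"tx": 0,"ty": 0.03,"tz": 0.1,"turn": 0},{"tx": 0,"ty": 0.03,"tz": 0.2,"turn": 0},{"tx": 0,"ty": 0.03,"tz": 0.2,"turn": 0},{"tx": 0,"ty": 0.03,"tz": 0.2,"turn": 0}]}}

```text
time: 14.72
tcp_pos: [0.503, 0.1701, 0.0824]
tcp_rot: [0.793, 0.609, -0.0, -0.0]
force: [2.6, 0.1, -1.3]
width: 0.0305
```

```bash
python3 st.py
```

```text
t 14.7167 [0.50299 0.17015 0.08239] F [ 2.58  0.12 -1.31] Ftool [0.78 2.46 1.31] tq tool [-0.331  0.08   0.01 ] 0.030501532994438623 tilt [-2.e-04 -2.e-04 -1.e+00]
```

Emit:
{"fn": "drive_tool", "kwargs": {"motion": [{"tx": 0,"ty": 0,"tz": 0.1,"turn": 0},{"tx": 0,"ty": 0,"tz": 0.2,"turn": 0},{"tx": 0,"ty": 0,"tz": 0.2,"turn": 0},{"tx": 0,"ty": 0,"tz": 0.2,"turn": 0}]}}

```text
time: 15.05
tcp_pos: [0.503, 0.1702, 0.0805]
tcp_rot: [0.793, 0.609, -0.0, 0.0]
force: [1.6, -0.0, -0.7]
width: 0.0305
```

```bash
python3 st.py
```

```text
t 15.05 [0.50302 0.17016 0.08051] F [ 1.57 -0.05 -0.71] Ftool [0.36 1.53 0.71] tq tool [-0.261  0.06   0.02 ] 0.03046308679971237 tilt [-1.e-04 -2.e-04 -1.e+00]
```

Emit:
{"fn": "drive_tool", "kwargs": {"motion": [{"tx": 0,"ty": 0,"tz": 0.1,"turn": 0},{"tx": 0,"ty": 0,"tz": 0.2,"turn": 0},{"tx": 0,"ty": 0,"tz": 0.2,"turn": 0},{"tx": 0,"ty": 0,"tz": 0.2,"turn": 0}]}}

```text
time: 15.38
tcp_pos: [0.503, 0.1702, 0.0785]
tcp_rot: [0.793, 0.609, -0.0, 0.0]
force: [2.1, -1.0, -1.4]
width: 0.0305
```

```bash
python3 st.py; python3 - <<'E'
from h import *
from bench import viewer
c=viewer.camera("scene");w=viewer.camera("wrist")
H=np.zeros((560,800,3),np.uint8)
H[:500,:400]=cv2.resize(w["frame"][200:300,210:290,::-1],None,fx=5,fy=5,interpolation=2)
H[:550,400:]=cv2.resize(c["frame"][130:240,240:320,::-1],None,fx=5,fy=5,interpolation=2)
cv2.imwrite("pics/l.png",H)
E
```

```text
t 15.3833 [0.50302 0.17017 0.07849] F [ 2.12 -0.98 -1.4 ] Ftool [-0.4  2.3  1.4] tq tool [-0.344  0.033 -0.056] 0.03053398815817695 tilt [-1.e-04 -1.e-04 -1.e+00]
```

View pics/l.png

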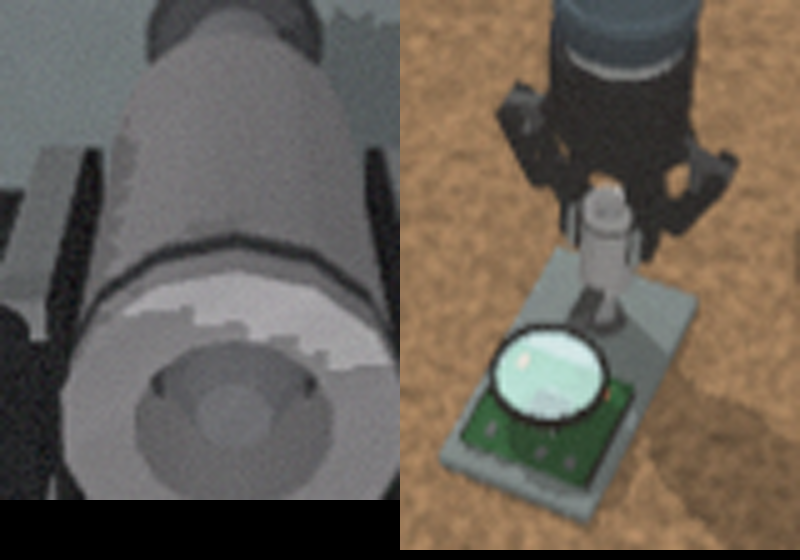

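Emit:
{"fn": "drive_tool", "kwargs": {"motion": [{"tx": 0,"ty": 0.03,"tz": 0.05,"turn": 0},{"tx": 0,"ty": 0.03,"tz": 0.1,"turn": 0},{"tx": 0,"ty": 0.03,"tz": 0.15,"turn": 0},{"tx": 0,"ty": 0.03,"tz": 0.2,"turn": 0},{"tx": 0,"ty": 0.03,"tz": 0.2,"turn": 0}]}}

```text
time: 15.9
tcp_pos: [0.5032, 0.1702, 0.0767]
tcp_rot: [0.793, 0.609, -0.0, -0.0]
force: [0.4, 0.0, 0.3]
width: 0.0302
```

Emit:
{"fn": "drive_tool", "kwargs": {"motion": [{"tx": 0,"ty": 0,"tz": 0.05,"turn": 0},{"tx": 0,"ty": 0,"tz": 0.1,"turn": 0},{"tx": 0,"ty": 0,"tz": 0.1,"turn": 0},{"tx": 0,"ty": 0,"tz": 0.1,"turn": 0}]}}

```text
time: 16.23
tcp_pos: [0.5033, 0.1701, 0.0755]
tcp_rot: [0.793, 0.609, -0.0, -0.0]
force: [0.9, -1.3, -0.2]
width: 0.0305
```

```bash
python3 st.py
```

```text
t 16.2333 [0.50326 0.17011 0.0755 ] F [ 0.87 -1.29 -0.16] Ftool [-1.02  1.18  0.16] tq tool [-0.164  0.052  0.024] 0.03052794427653059 tilt [-2.e-04 -1.e-04 -1.e+00]
```

Emit:
{"fn": "drive_tool", "kwargs": {"motion": [{"tx": 0,"ty": 0,"tz": 0.05,"turn": 0},{"tx": 0,"ty": 0,"tz": 0.1,"turn": 0},{"tx": 0,"ty": 0,"tz": 0.1,"turn": 0},{"tx": 0,"ty": 0,"tz": 0.1,"turn": 0}]}}

```text
time: 16.57
tcp_pos: [0.5032, 0.17, 0.0743]
tcp_rot: [0.793, 0.609, -0.0, -0.0]
force: [1.5, -0.1, -3.0]
width: 0.0302
```

```bash
python3 st.py
```

```text
t 16.5667 [0.50319 0.17005 0.07431] F [ 1.52 -0.08 -2.97] Ftool [0.32 1.49 2.96] tq tool [-0.274  0.129  0.002] 0.030229489062229168 tilt [-4.e-04 -2.e-04 -1.e+00]
```

Emit:
{"fn": "drive_tool", "kwargs": {"motion": [{"tx": 0,"ty": 0,"tz": 0.05,"turn": 0},{"tx": 0,"ty": 0,"tz": 0.1,"turn": 0},{"tx": 0,"ty": 0,"tz": 0.1,"turn": 0},{"tx": 0,"ty": 0,"tz": 0.1,"turn": 0}]}}

```text
time: 16.9
tcp_pos: [0.5031, 0.1701, 0.0735]
tcp_rot: [0.793, 0.609, -0.0, -0.0]
force: [1.3, -0.1, -3.6]
width: 0.0304
```

```bash
python3 st.py
```

```text
t 16.9 [0.50309 0.17008 0.07345] F [ 1.26 -0.15 -3.57] Ftool [0.18 1.25 3.57] tq tool [-0.257  0.096 -0.009] 0.030427343910290054 tilt [-5.e-04 -1.e-04 -1.e+00]
```

Emit:
{"fn": "drive_tool", "kwargs": {"motion": [{"tx": 0,"ty": 0,"tz": 0.05,"turn": 0},{"tx": 0,"ty": 0,"tz": 0.1,"turn": 0},{"tx": 0,"ty": 0,"tz": 0.1,"turn": 0},{"tx": 0,"ty": 0,"tz": 0.1,"turn": 0}]}}

```text
time: 17.23
tcp_pos: [0.5029, 0.1701, 0.0723]
tcp_rot: [0.793, 0.609, -0.0, -0.0]
force: [1.2, -0.8, -6.0]
width: 0.0302
```

```bash
python3 st.py
```

```text
t 17.2333 [0.5029  0.17012 0.07229] F [ 1.24 -0.77 -6.  ] Ftool [-0.42  1.4   6.  ] tq tool [-0.158  0.125 -0.01 ] 0.030220807227065372 tilt [-9.e-04 -0.e+00 -1.e+00]
```

Emit:
{"fn": "drive_tool", "kwargs": {"motion": [{"tx": 0,"ty": 0,"tz": 0.05,"turn": 0},{"tx": 0,"ty": 0,"tz": 0.05,"turn": 0},{"tx": 0,"ty": 0,"tz": 0.05,"turn": 0}]}}

```text
time: 17.48
tcp_pos: [0.503, 0.1702, 0.0721]
tcp_rot: [0.793, 0.609, -0.0, -0.0]
force: [-0.1, 0.3, -4.7]
width: 0.0299
```

```bash
python3 st.py
```

```text
t 17.4833 [0.50297 0.1702  0.07213] F [-0.11  0.28 -4.72] Ftool [ 0.24 -0.18  4.72] tq tool [-0.008  0.084 -0.009] 0.029908517459459234 tilt [-7.e-04  2.e-04 -1.e+00]
```

Emit:
{"fn": "drive_tool", "kwargs": {"motion": [{"tx": 0,"ty": 0,"tz": 0.05,"turn": 0},{"tx": 0,"ty": 0,"tz": 0.05,"turn": 0},{"tx": 0,"ty": 0,"tz": 0.05,"turn": 0}]}}

```text
time: 17.73
tcp_pos: [0.5031, 0.1702, 0.0718]
tcp_rot: [0.793, 0.609, -0.0, -0.0]
force: [-1.3, 0.3, -2.7]
width: 0.0303
```

```bash
python3 st.py
```

```text
t 17.7333 [0.50314 0.17015 0.07178] F [-1.27  0.28 -2.67] Ftool [-0.06 -1.3   2.67] tq tool [ 0.091  0.03  -0.045] 0.03025180768092045 tilt [-3.e-04  1.e-04 -1.e+00]
```

Emit:
{"fn": "drive_tool", "kwargs": {"motion": [{"tx": 0,"ty": 0,"tz": 0.05,"turn": 0},{"tx": 0,"ty": 0,"tz": 0.05,"turn": 0},{"tx": 0,"ty": 0,"tz": 0.05,"turn": 0}]}}

```text
time: 17.98
tcp_pos: [0.5035, 0.1701, 0.0714]
tcp_rot: [0.793, 0.609, 0.0, 0.0]
force: [0.7, -0.4, -1.8]
width: 0.0304
```

```bash
python3 st.py
```

```text
t 17.9833 [0.5035  0.17012 0.07144] F [ 0.69 -0.39 -1.83] Ftool [-0.2   0.77  1.83] tq tool [0.077 0.036 0.029] 0.030410234555523594 tilt [ 4.e-04  0.e+00 -1.e+00]
```

Emit:
{"fn": "drive_tool", "kwargs": {"motion": [{"tx": 0,"ty": 0,"tz": 0.05,"turn": 0},{"tx": 0,"ty": 0,"tz": 0.05,"turn": 0},{"tx": 0,"ty": 0,"tz": 0.05,"turn": 0}]}}

```text
time: 18.23
tcp_pos: [0.5037, 0.1702, 0.071]
tcp_rot: [0.793, 0.609, 0.0, 0.0]
force: [-0.2, 0.2, -1.2]
width: 0.0302
```

```bash
python3 st.py;python3 - <<'E'
from h import *
from bench import viewer
c=viewer.camera("scene");w=viewer.camera("wrist")
H=np.zeros((560,800,3),np.uint8)
H[:500,:400]=cv2.resize(w["frame"][200:300,210:290,::-1],None,fx=5,fy=5,interpolation=2)
H[:550,400:]=cv2.resize(c["frame"][130:240,240:320,::-1],None,fx=5,fy=5,interpolation=2)
cv2.imwrite("pics/m.png",H)
E
```

```text
t 18.2333 [0.50371 0.17016 0.07102] F [-0.18  0.22 -1.21] Ftool [ 0.16 -0.23  1.21] tq tool [-0.001  0.001  0.   ] 0.03023936629745714 tilt [ 8.e-04  1.e-04 -1.e+00]
```

View pics/m.png

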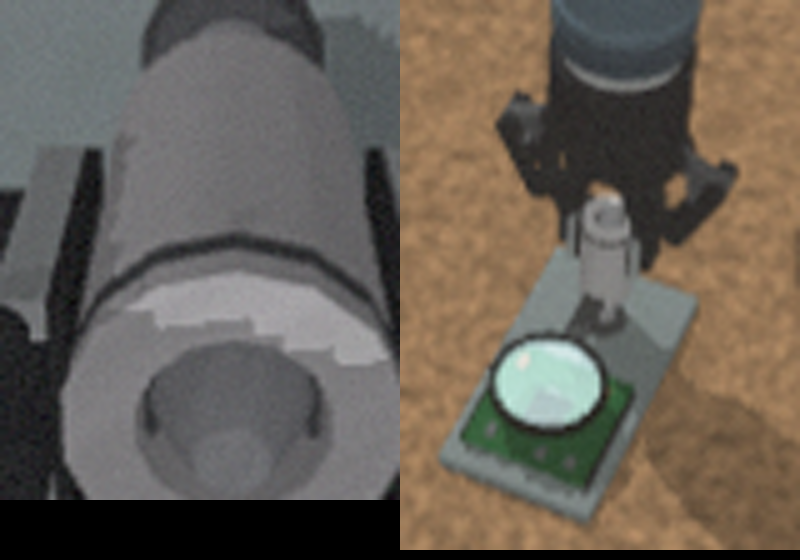

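Emit:
{"fn": "drive_tool", "kwargs": {"motion": [{"tx": 0,"ty": 0,"tz": 0.05,"turn": 0},{"tx": 0,"ty": 0,"tz": 0.1,"turn": 0},{"tx": 0,"ty": 0,"tz": 0.1,"turn": 0}]}}

```text
time: 18.58
tcp_pos: [0.5037, 0.1702, 0.07]
tcp_rot: [0.793, 0.609, 0.0, 0.0]
force: [0.4, 0.6, 0.8]
width: 0.0305
```

```bash
python3 st.py
```

```text
t 18.5833 [0.50367 0.1702  0.06999] F [0.42 0.62 0.76] Ftool [ 0.71  0.25 -0.76] tq tool [-0.053 -0.024 -0.039] 0.03049773854913859 tilt [ 7.e-04  1.e-04 -1.e+00]
```

Emit:
{"fn": "drive_tool", "kwargs": {"motion": [{"tx": 0,"ty": 0,"tz": -0.05,"turn": 0},{"tx": 0,"ty": 0,"tz": -0.05,"turn": 0},{"tx": 0,"ty": 0,"tz": -0.05,"turn": 0}]}}

```text
time: 18.83
tcp_pos: [0.5034, 0.1702, 0.0703]
tcp_rot: [0.793, 0.609, 0.0, -0.0]
force: [0.1, -0.0, 0.1]
width: 0.0302
```

```bash
python3 st.py
```

```text
t 18.8333 [0.5034  0.17018 0.07033] F [ 0.08 -0.    0.15] Ftool [ 0.02  0.07 -0.15] tq tool [-0.023 -0.037 -0.003] 0.030178723566581068 tilt [ 1.e-04  1.e-04 -1.e+00]
```

Emit:
{"fn": "drive_tool", "kwargs": {"motion": [{"tx": 0,"ty": 0,"tz": 0,"turn": 0},{"tx": 0,"ty": 0,"tz": 0,"turn": 0},{"tx": 0,"ty": 0,"tz": 0,"turn": 0},{"tx": 0,"ty": 0,"tz": 0,"turn": 0},{"tx": 0,"ty": 0,"tz": 0,"turn": 0}], "fingers": -1}}

```text
time: 19.25
tcp_pos: [0.5034, 0.1702, 0.0703]
tcp_rot: [0.793, 0.609, 0.0, -0.0]
force: [-0.0, 0.9, 0.3]
width: 0.0853
```

```bash
python3 st.py;python3 - <<'E'
from h import *
from bench import viewer
c=viewer.camera("scene");w=viewer.camera("wrist")
H=np.zeros((560,800,3),np.uint8)
H[:500,:400]=cv2.resize(w["frame"][200:300,210:290,::-1],None,fx=5,fy=5,interpolation=2)
H[:550,400:]=cv2.resize(c["frame"][130:240,240:320,::-1],None,fx=5,fy=5,interpolation=2)
cv2.imwrite("pics/n.png",H)
E
```

```text
t 19.25 [0.50335 0.17018 0.07031] F [-0.04  0.93  0.26] Ftool [ 0.89 -0.28 -0.26] tq tool [ 0.037 -0.021 -0.   ] 0.08533102683365236 tilt [ 1.e-04  1.e-04 -1.e+00]
```

View pics/n.png

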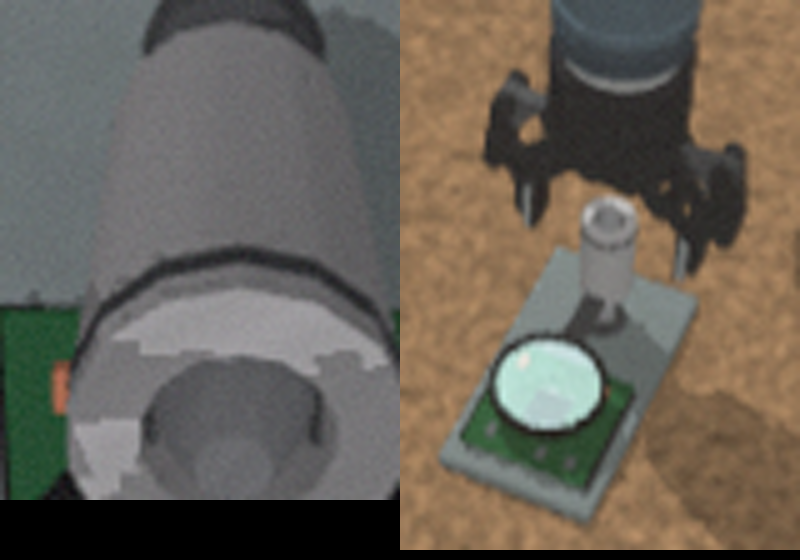

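Emit:
{"fn": "drive_tool", "kwargs": {"motion": [{"tx": 0,"ty": 0,"tz": -2,"turn": 0},{"tx": 0,"ty": 0,"tz": -5,"turn": 0},{"tx": 0,"ty": 0,"tz": -9,"turn": 0},{"tx": 0,"ty": 0,"tz": -13,"turn": 0},{"tx": 0,"ty": 0,"tz": -16,"turn": 0}]}}

```text
time: 19.77
tcp_pos: [0.5038, 0.1703, 0.2336]
tcp_rot: [0.793, 0.609, 0.001, 0.001]
force: [0.9, 1.1, -0.1]
width: 0.0852
```

Emit:
{"fn": "drive_tool", "kwargs": {"motion": [{"tx": -3,"ty": -2,"tz": 0,"turn": 0},{"tx": -7,"ty": -4,"tz": 0,"turn": 0},{"tx": -10,"ty": -6,"tz": 0,"turn": 0},{"tx": -10,"ty": -8,"tz": 0,"turn": 0},{"tx": -10,"ty": -8,"tz": 0,"turn": 0}]}}

```text
time: 20.18
tcp_pos: [0.3962, 0.0936, 0.2303]
tcp_rot: [0.794, 0.608, -0.001, -0.001]
force: [-0.9, -0.5, -0.2]
width: 0.0851
```

Emit:
{"fn": "drive_tool", "kwargs": {"motion": [{"tx": 0,"ty": 0,"tz": 0,"turn": 0},{"tx": 0,"ty": 0,"tz": 0,"turn": 0},{"tx": 0,"ty": 0,"tz": 0,"turn": 0},{"tx": 0,"ty": 0,"tz": 0,"turn": 0}]}}

```text
time: 20.52
tcp_pos: [0.4011, 0.0945, 0.2302]
tcp_rot: [0.793, 0.609, 0.0, 0.0]
force: [-0.1, 0.1, 0.4]
width: 0.0852
```

```bash
python3 st.py;python3 - <<'E'
from h import *
from bench import viewer,manip
s=manip.state();w=viewer.camera("wrist");c=viewer.camera("scene");t=viewer.camera("top");pickle.dump((s,w,c,t),open("z.pkl","wb"))
cv2.imwrite("pics/o.png",cv2.resize(w["frame"][:,:,::-1],None,fx=1.5,fy=1.5))
H=np.zeros((560,800,3),np.uint8)
H[:400,:400]=cv2.resize(t["frame"][160:240,200:280,::-1],None,fx=5,fy=5,interpolation=2)
H[:550,400:]=cv2.resize(c["frame"][130:240,240:320,::-1],None,fx=5,fy=5,interpolation=2)
cv2.imwrite("pics/p.png",H)
E
```

```text
t 20.5167 [0.40113 0.09454 0.23024] F [-0.11  0.1   0.44] Ftool [ 0.07 -0.13 -0.44] tq tool [ 0.002 -0.01   0.028] 0.08523111128488442 tilt [ 4.e-04  1.e-04 -1.e+00]
```

View pics/o.png

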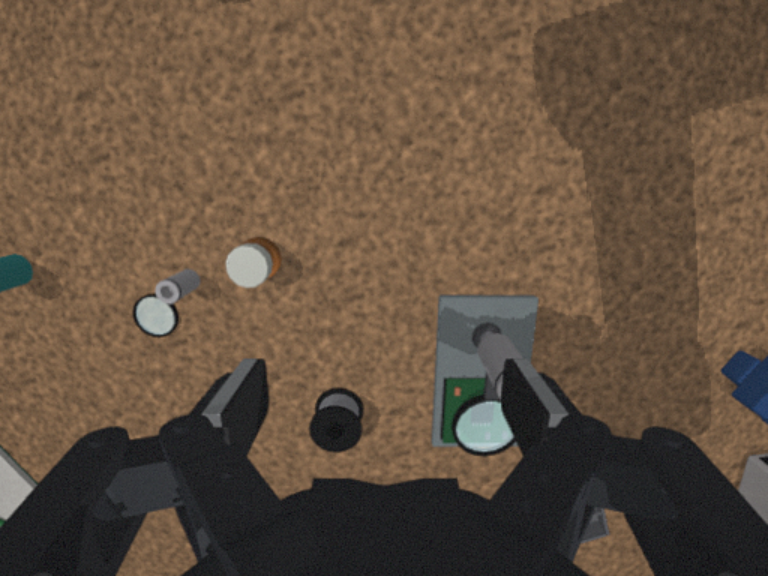

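View pics/p.png

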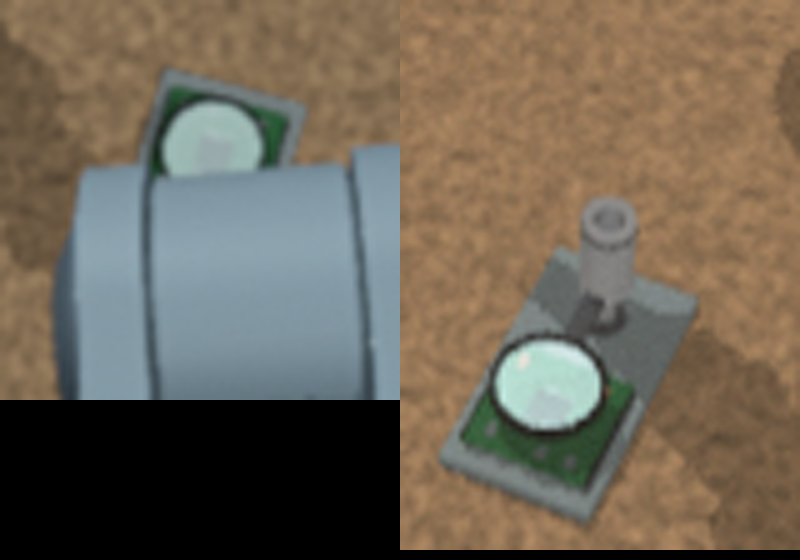

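```bash
python3 - <<'E'
from h import *
s,w,c,t=pickle.load(open("z.pkl","rb"))
print("tip z.115 / top cand", *[ (h,proj(c,[.5048,.1683,h])[0].round(1)) for h in(.09,.10,.105,.11,.115,.12)])
f=lambda x,y,k,ox,oy:((x+.5)/k-.5+ox,(y+.5)/k-.5+oy)
print(f(609-400,221,5,240,130))
l=onz(c,f(548-400,385,5,240,130),.053);print("lens scene",l, "chip .5839 .1481")
l=onz(t,f(213,149,5,200,160),.053);print("lens top",l,"chip .5843 .1479")
cv2.imwrite("pics/q.png",cv2.resize(c["frame"][160:205,255:310,::-1],None,fx=12,fy=12,interpolation=2))
E
```

```text
tip z.115 / top cand (0.09, array([281. , 176.8])) (0.1, array([281.2, 174.6])) (0.105, array([281.3, 173.5])) (0.11, array([281.3, 172.4])) (0.115, array([281.4, 171.3])) (0.12, array([281.5, 170.1]))
(281.4, 173.8)
lens scene [0.58662395 0.14778408 0.053     ] chip .5839 .1481
lens top [0.58204688 0.14611943 0.053     ] chip .5843 .1479
```

View pics/q.png

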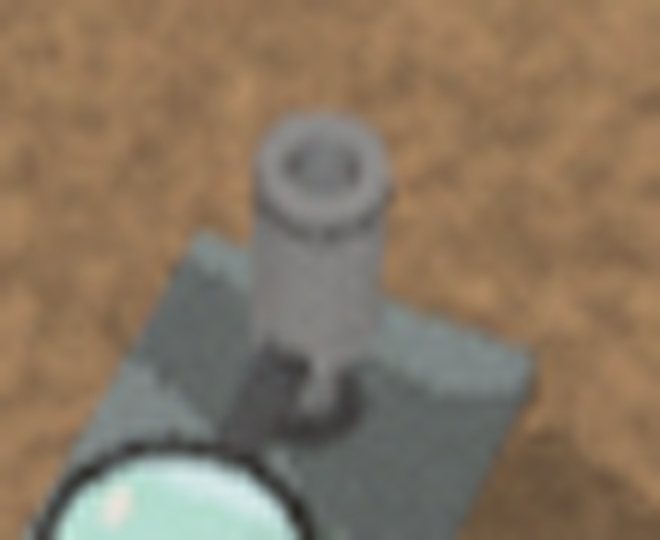

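```bash
python3 -c "
from bench import manip
print(manip.close_job())"
```

```text
the job is handed in; nothing more can be done
None
```

The magnifier is on the post, clicked into the catch, with its lens over the chip. I let go of it, moved the arm clear, and handed the job in at about 20.5 s. No verdict was reported.

- **Click:** The balls first resisted at up to about 6 N with the sleeve's foot about 83 mm above the bench. Some 36 mm further down, the arm felt a pull of up to about 4.5 N beyond the magnifier's weight. This then fell to zero with no twist left. A 1 mm test push felt slightly stiffer, and I backed off before opening the fingers.
- **Last checks:** The sleeve stayed put on release. The lens centre is within about 3 mm of the chip in both fixed views. The other things I could see had not moved, and the gripper touches nothing.
- **Disagreements:** The arm's own position puts the sleeve's foot about 45 mm above the bench, which fits the ball height of about 84 mm that I estimated from the wrist view. The scene camera puts it at about 40 mm, and the two fixed lens views agree best near that height too. I put this down to camera error of a few millimetres and trusted the force readings. Before the insertion, the wrist and scene cameras also differed by 2 to 3 mm on where the sleeve sat along the tool's y axis.

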